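Unplug a leak-tested filter bowl and add it to the passed stack

TASK

The leak test is over and the bowl has passed: swing the keeper arm well aside, then work the friction-tight test plug out of the bowl, twisting it back and forth while pulling gently so that the bowl stays down in its nest, and stand the plug upright inside the white plug tray. Then lift the bowl out of the nest and nest it upright in the passed bowl on the green stand, letting it settle with no more than a light push so that the tapers do not jam. Let go of everything and leave the rejected bowl on the red stand and all other things where they are.

Things in the scene. Friction and masses are not known exactly. Their poses are not given: they have to be found in the camera images.
- fixture: Leak-test fixture, fixed to the table: aluminium base plate 215 x 120 x 12 mm carrying a black nest block 64 x 64 mm (top 32 mm above the table) with a square pocket 27 x 27 mm, 9 mm deep. Origin: on the table under the nest's centre; its x axis points from the nest to the post, z up.
- nest (a point): Centre of the floor of the nest's pocket, 23 mm above the table. The bowl's square foot stands here, so the bowl cannot turn with the plug, but nothing holds the bowl down except its weight.
- keeper_pivot (a point): On the axis of the upright steel post (22 mm diameter, top 175 mm above the table) that carries the keeper arm, at the height of the arm's underside (154 mm). It stands 90 mm behind the plug's axis.
- keeper (a joint): Angle (rad) of the keeper arm about the post: 0 = over the plug (starts 0 to 0.12), grows clockwise seen from above (the red knob moves to the robot's left), stop at 1.65; about 1.4 is well aside. Light friction (0.1 N m), stays where left. Arm 20 mm wide, 154 to 166 mm above the table; the rubber foot under it ends 2 to 3 mm over the plug's handle, so the plug cannot be lifted.
- keeper_knob (a point): Centre of the red upright knob near the free end of the keeper arm, 128 mm from the post's axis: round, 18 mm diameter, 36 mm tall, centre 190 mm above the table, its lower end 6 mm above the arm's top face. It can be pushed or pinched from above.
- plug: Test plug, 48 mm tall, 0.1 kg: cream disc 51 mm diameter, 16 mm tall, orange seal ring, stem, black tee handle. Origin: centre of the disc's underside; z up, x along the handle bar. Starts in the bowl's mouth, 68 mm above the bowl's underside. Its seal grips tight: a straight pull brings the bowl up with it; while being twisted (about 0.5 N m) it follows a light pull.
- plug_handle (a point): Centre of the plug's black tee bar: 46 mm long (plug's x), 12 mm thick (plug's y), 20 mm tall, 38 mm above the plug's underside; at the start its lower edge is 10 mm above the bowl's rim. Pinch it across the 12 mm. Rise about 5 mm per radian of twist, reversing as needed; the seal is free after about 12 mm of rise, the plug clear of the bowl after 20 mm.
- bowl: Stainless filter bowl, 86 mm tall, 0.41 to 0.52 kg. Square foot 25 x 25 x 10 mm, 9 mm deep in the nest with 1 mm play. Outside tapers from 38 mm diameter at 10 mm height to 53 mm at 66 mm; above it a straight collar, 60 mm outside, 54 mm inside, 20 mm tall, blue band. Wall 3 mm. Origin: centre of the foot's underside; z up to the mouth. Grip from above across the outside of the collar.
- passed_bowl: Identical bowl, mouth up, empty, its foot in the pocket of the green stand. The other bowl nests into it coaxially and rests on the taper with its underside 21 to 25 mm above this one's underside, its collar just above this one's rim. The tapers wedge: its own weight and a push of about 5 N seat it; well over 15 N, or a drop of over 10 mm, can jam it. Origin and axes as for the bowl.
- reject_bowl: Identical bowl on the red stand: a reject, to be left alone. Origin and axes as for the bowl.
- pass_stand: Fixed stacking stand for passed bowls: white block with a green ring, 100 mm diameter, 20 mm tall, pocket floor 11 mm above the table. Origin: centre of its underside.
- reject_stand: Fixed stacking stand for rejects: the same with a red ring. Origin: centre of its underside.
- tray: Plug tray, fixed: white open tray 110 x 110 mm outside, 18 mm tall, walls and floor 5 mm thick, orange mat inside (1 mm, look only; the floor is 5 mm above the table). Origin: centre of its underside. The tray and the two stands change places from run to run.
- wipe_bottle: White bottle with a blue cap, 60 mm diameter, 170 mm tall. Bystander; origin at its underside.
- driver: Screwdriver, 190 mm long, lying between the fixture and the place right of it. Bystander.
- seal_jar: Small clear jar with a white cap, 52 mm diameter, 55 mm tall, right of the fixture. Bystander; origin at its underside.
- red_bin: Red open-front parts bin 160 x 100 x 75 mm at the left edge. Bystander.
- blue_bin: Blue open-front parts bin 160 x 100 x 75 mm at the left edge. Bystander.
Not all that is in view belongs to the job. What is shaped like the passed_bowl but purple is not meant.

How it is judged:
By the outcome, as a careful person would: the job done as asked, in the order asked, and still so for the second after the job is handed in, with the robot touching nothing.
It also fails if it takes over 72 s, if anything falls off the work surface, if the arm or the gripper's body presses on something with over 40 N, if the wrist force passes 120 N, or if a joint passes its speed limit or range.

ROBOT

A 6-joint arm with a two-finger parallel gripper is mounted at the origin on the work surface. World frame = base frame: x ahead of the robot, y to its left, z up, the work surface at z = 0. Lengths are in m, angles in rad, forces in N, time in s.
With the tool pointing down it reaches from about 0.375 to 0.975 m from the base axis. Payload 3.8 kg.
Tool frame: the origin (TCP) lies midway between the tips of the shut fingers; the grasp point (between the pads) lies env.grip_point_offset behind it (env.grip_point_offset is the distance from the TCP to the grasp point, in m); x points along the fingers, z is the direction in which the jaws open and shut, and the axes are right-handed (so a half turn about x gives the same grasp; the last joint's range is limited). The gripper opens to 88 mm and grips with 3 to 60 N. Pads are 18 mm wide; open, the fingers measure 123 mm over their backs; the gripper's body (75 mm by 187 mm) begins 45 mm behind the grasp point.
Start: joints at [-1.139, 0.264, 1.604, -0, 1.274, -0.037], TCP at [0.305, -0.602, 0.239] pointing down, gripper open.
Joint ranges: [-2.63, 2.63], [-0.94, 2.18], [0.31, 2.57], [-1.31, 4.45], [0, 2.66], [-2.55, 2.55]. Speed limits (rad/s): [2.57, 2.57, 3.14, 3.14, 3.14, 3.14].

INTERFACE

Orientations are given as a unit quaternion [x, y, z, w].
In Python, from bench import telemetry, cams, order, env gives the robot as it stands.
- The arm moves only by the shell command python3 -m handwheel 'ROWS'. ROWS is JSON, a list of rows, each an object with "xyz": the shift along the tool's x, y, z in m, a list of three; "delta_rot": the turn, a rotation vector about the tool's x, y, z in degrees, a list of three; "hand": the opening, from 0 (shut) to 1 (fully open). In form: [{"xyz": [x, y, z], "delta_rot": [ax, ay, az], "hand": hand}, ...]. A call has 1 to 12 rows; each row is the pose to reach, as a shift and turn from the pose commanded when the call began, along the tool's axes at that moment; what a row does not reach only later rows make up. A row lasts 1/12 s, in which the tool goes at most 41.7 mm and 7.16 degrees, less where a joint would pass 70% of its speed; a pose out of reach is approached as far as the arm can. A call with a gripper value outside its range is refused whole. The fingers move at their own pace and stop on an object; the grip force is fixed at half the most. Time passes only in rows, so rows that repeat a pose let the fingers close. It gives the time, the measured TCP pose, the force and the opening at its end, in the units of the state.
- telemetry.get_obs(): the state, without advancing time (a new reading comes with each control period).
- cams.read_camera(name): name is "scene" or "top" or "wrist"; returns the picture (420x560x3 uint8, blue, green, red); there is no depth.
- cams.get_calibration(name): a dict with "fx", "fy", "cx", "cy" (pixels), "cam_to_world" (4x4, takes a point from camera to world coordinates); the wrist camera has in their place "hand_eye" (4x4, takes a point from camera to tool coordinates, whose origin is the TCP and whose axes are the tool frame's). Camera axes: x right, y up, looking along -z (the intrinsics and any distortion apply to the point x, -y, -z); pixel columns grow to the right and rows downward; lengths in m; the calibration is good to about 2 mm. A picture is of the moment at which its call begins: read the wrist's pose just before it. get_calibration takes no time and is no camera call.
- order.job_done(): hands the job in, once; it reports no verdict.
The state is a dict: "time": time; "joint_positions": joint angles; "dq": joint speeds; "joint_efforts": joint torques, N m; "tcp_pos": TCP position; "ee_rot": TCP orientation; "force": force on the tool from outside, world axes, zero at the start; "ft_torque": the same for the moment, N m; "width": opening from 0.0 (shut) to 1.0 (fully open).
Only numpy, scipy, OpenCV 4.12 (cv2) and the standard library are available. Lean on these libraries where they do the work, as an engineer would, in place of code of your own. Each camera call takes 0.05 s, during which the arm holds its last target.

## Working session

There is one attempt and no reset: what is moved stays moved. The work goes in short steps, Python scripts to look and compute and a shell command to move; the robot and the scene stay as the last step left them, time stands still between calls to the robot, and variables do not carry over. Pictures are saved under pics/ and viewed, and the job is handed in when it is done.

```bash
ls; mkdir -p pics
python3 - <<'E'
from bench import telemetry, cams, order, env
import cv2, numpy as np
o=telemetry.get_obs(); print(o); print(env.grip_point_offset)
for n in ["scene","top","wrist"]:
    cv2.imwrite(f"pics/{n}0.png",cams.read_camera(n)); c=cams.get_calibration(n); print(n,{k:np.round(v,4).tolist() for k,v in c.items()})
E
```

```text
pics
{'time': 0.0, 'joint_positions': array([-1.13885715e+00,  2.64729153e-01,  1.60531366e+00,  1.56650890e-05,
        1.27369424e+00, -3.69171692e-02]), 'dq': array([-5.53731083e-04, -1.62096968e-03,  3.30280019e-04,  2.08957674e-04,
       -6.73949541e-05, -4.45251760e-05]), 'joint_efforts': array([ 3.22871019e-03, -5.02103412e+01, -3.56869590e+01,  7.29694054e-02,
        2.94544827e-02, -1.79621402e-04]), 'tcp_pos': array([ 0.30471699, -0.60154255,  0.23743675]), 'ee_rot': array([ 0.3706063 ,  0.60309382, -0.36975654,  0.60183795]), 'force': array([-1.14783305,  0.00406563,  0.59201503]), 'ft_torque': array([0.01821649, 0.03242057, 0.03275863]), 'width': 0.9957918310100723}
0.0187
scene {'fx': 543.5806, 'fy': 543.5806, 'cx': 278.6187, 'cy': 207.034, 'cam_to_world': [[0.637, -0.4066, 0.6549, 1.5443], [0.7707, 0.3546, -0.5295, -0.7479], [-0.0169, 0.842, 0.5392, 0.932], [0.0, 0.0, 0.0, 1.0]]}
top {'fx': 443.2557, 'fy': 443.2557, 'cx': 284.4925, 'cy': 204.247, 'cam_to_world': [[0.0168, 0.9986, -0.0511, 0.4957], [-0.9998, 0.017, 0.0045, 0.0744], [0.0054, 0.051, 0.9987, 1.4331], [0.0, 0.0, 0.0, 1.0]]}
wrist {'fx': 365.172, 'fy': 365.172, 'cx': 284.3772, 'cy': 216.5991, 'hand_eye': [[0.0002, 0.3179, -0.9481, -0.1464], [0.0008, 0.9481, 0.3179, 0.083], [1.0, -0.0008, -0.0001, 0.0008], [0.0, 0.0, 0.0, 1.0]]}
```

View pics/scene0.png

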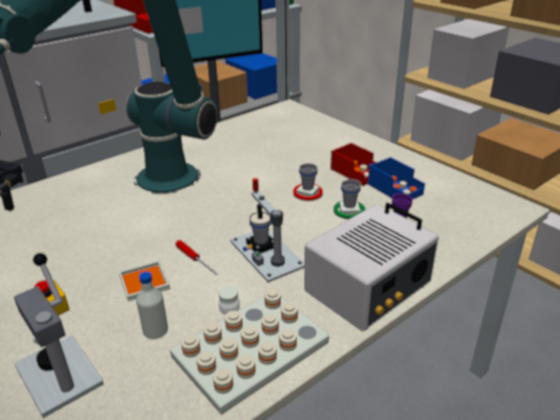

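View pics/top0.png

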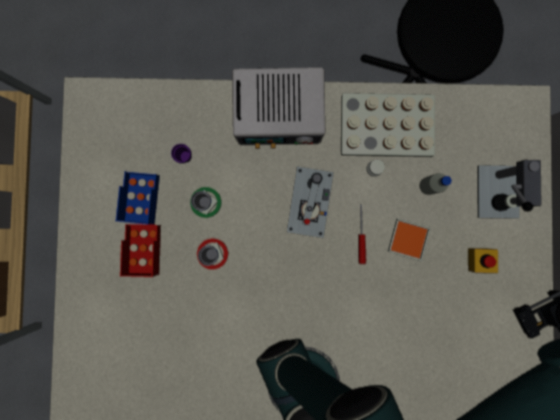

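View pics/wrist0.png

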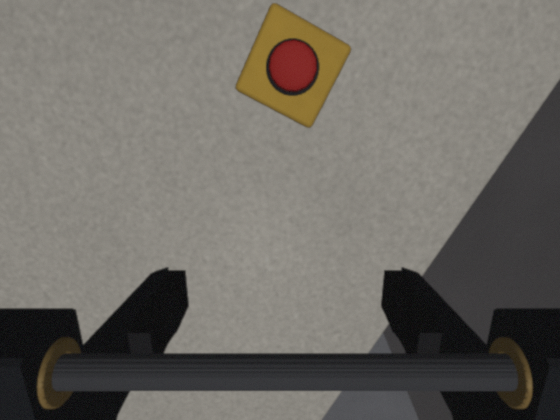

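Scene: fixture around (268,240), red stand (308,188), green stand (349,205), purple decoy (402,205). Top: fixture (311,200), green (206,202), red (212,253), tray (409,239).

```bash
cat > h.py <<'E'
from bench import telemetry, cams, env
import cv2, numpy as np
from scipy.spatial.transform import Rotation as R
def T(name,obs=None):
    c=cams.get_calibration(name)
    if name!="wrist": return c,np.array(c["cam_to_world"])
    o=obs or telemetry.get_obs(); M=np.eye(4); M[:3,:3]=R.from_quat(o["ee_rot"]).as_matrix(); M[:3,3]=o["tcp_pos"]
    return c,M@np.array(c["hand_eye"])
def ray(name,u,v,obs=None):
    c,M=T(name,obs); d=M[:3,:3]@np.array([(u-c["cx"])/c["fx"],-(v-c["cy"])/c["fy"],-1]); return M[:3,3],d/np.linalg.norm(d)
def plane(name,u,v,z,obs=None):
    p,d=ray(name,u,v,obs); return p+d*(z-p[2])/d[2]
def tri(rays):
    A=sum(np.eye(3)-np.outer(d,d) for p,d in rays); b=sum((np.eye(3)-np.outer(d,d))@p for p,d in rays); return np.linalg.solve(A,b)
def proj(name,P,obs=None):
    c,M=T(name,obs); q=np.linalg.inv(M)@np.r_[P,1]; return c["cx"]+c["fx"]*q[0]/-q[2], c["cy"]+c["fy"]*q[1]/q[2]
def crop(img,x0,y0,x1,y1,f,fn): cv2.imwrite(fn,cv2.resize(img[y0:y1,x0:x1],None,fx=f,fy=f,interpolation=cv2.INTER_CUBIC))
def blobs(img,lo,hi,amin=15):
    hsv=cv2.cvtColor(img,cv2.COLOR_BGR2HSV); m=cv2.inRange(hsv,np.array(lo),np.array(hi))
    n,l,s,c=cv2.connectedComponentsWithStats(m); return [(c[i].round(1).tolist(),s[i].tolist()) for i in range(1,n) if s[i,4]>=amin]
def go(target,obs=None):
    "shift in tool axes from measured pose"
    o=obs or telemetry.get_obs(); return R.from_quat(o["ee_rot"]).as_matrix().T@(np.array(target)-o["tcp_pos"])
E
python3 - <<'E'
from h import *
o=telemetry.get_obs(); print(R.from_quat(o["ee_rot"]).as_matrix().round(3))
t=cv2.imread("pics/top0.png"); s=cv2.imread("pics/scene0.png")
for nm,i in (("top",t),("scene",s)):
    print(nm,"red",blobs(i,(0,150,90),(6,255,255))); print("red2",blobs(i,(172,150,90),(180,255,255)))
    print("green",blobs(i,(50,100,60),(85,255,255))); print("orange",blobs(i,(7,180,150),(18,255,255),60))
crop(t,275,150,350,250,7,"pics/tfix.png"); crop(t,160,140,250,280,5,"pics/tst.png")
crop(s,220,170,310,280,7,"pics/sfix.png"); crop(s,285,150,425,230,5,"pics/sst.png")
for uv in [(295,167),(333,170),(289,232),(323,237)]: print(plane("top",*uv,.012))
E
```

```text
[[-0.001  0.892  0.452]
 [ 0.002  0.452 -0.892]
 [-1.     0.    -0.002]]
top red [([306.6, 221.0], [305, 219, 5, 5, 17]), ([142.2, 248.3], [130, 225, 27, 48, 737]), ([362.5, 249.1], [361, 235, 5, 29, 115]), ([215.7, 251.9], [198, 239, 30, 30, 210]), ([489.9, 261.2], [485, 256, 10, 11, 77])]
red2 []
green [([209.3, 203.4], [192, 188, 29, 29, 191])]
orange []
scene red [([142.4, 16.4], [136, 12, 13, 10, 96]), ([350.5, 161.1], [332, 144, 41, 41, 963]), ([255.1, 184.4], [253, 179, 5, 12, 41]), ([307.5, 194.6], [294, 186, 28, 14, 135]), ([186.0, 249.2], [176, 241, 22, 19, 159]), ([42.7, 285.4], [36, 281, 13, 11, 85])]
red2 []
green [([341.2, 212.0], [334, 203, 21, 15, 93]), ([361.6, 207.0], [359, 204, 6, 7, 24])]
orange [([155.9, 275.9], [146, 267, 19, 19, 192]), ([132.4, 281.6], [123, 270, 20, 23, 269])]
[0.68916225 0.03609033 0.012     ]
[ 0.68158142 -0.08660998  0.012     ]
[0.47966124 0.05203235 0.012     ]
[ 0.46551475 -0.05701303  0.012     ]
```

```bash
python3 -c "
import cv2,numpy as np
a=cv2.imread('pics/tfix.png');b=cv2.imread('pics/tst.png');print(a.shape,b.shape)"
```

```text
(700, 525, 3) (700, 450, 3)
```

View pics/tfix.png

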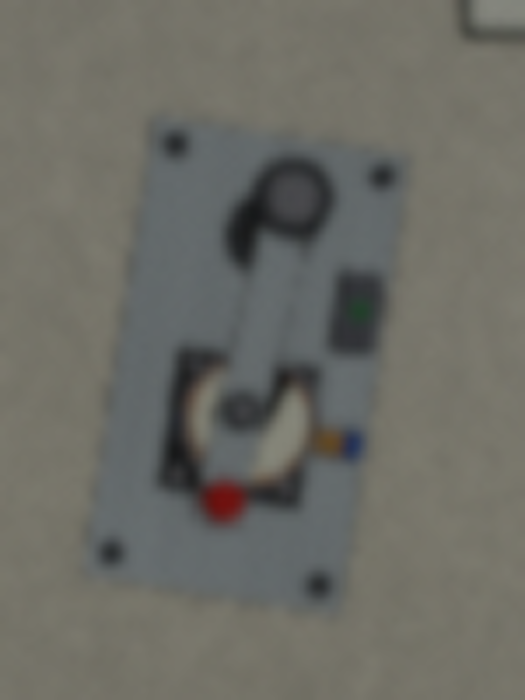

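View pics/sfix.png

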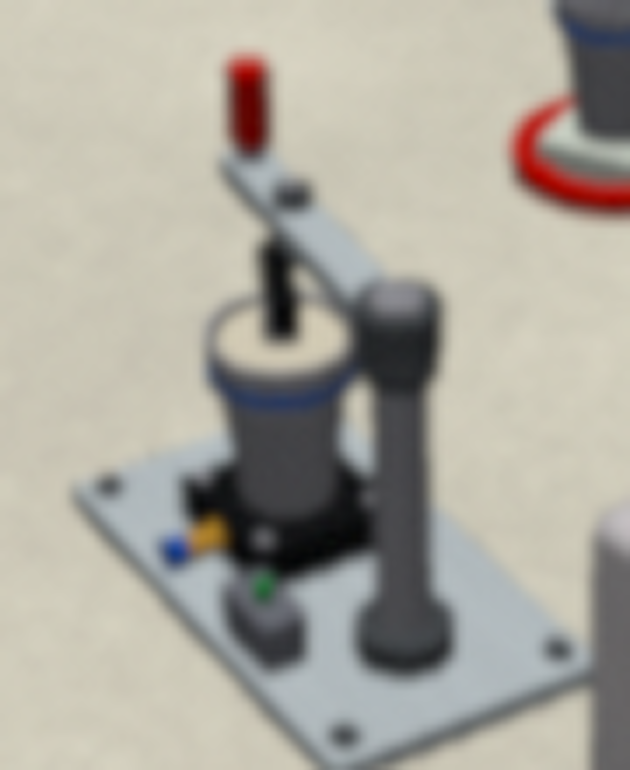

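View pics/sst.png

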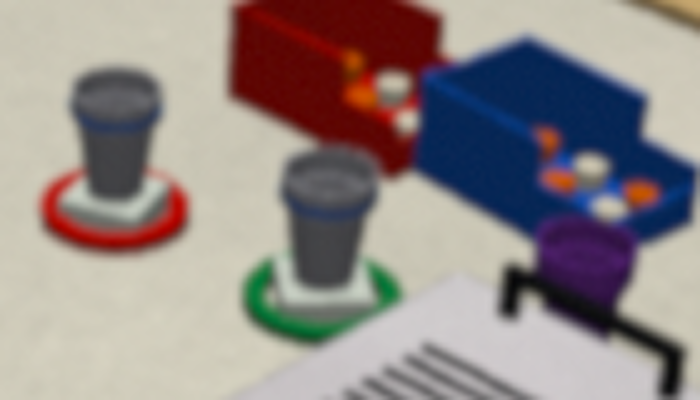

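View pics/tst.png

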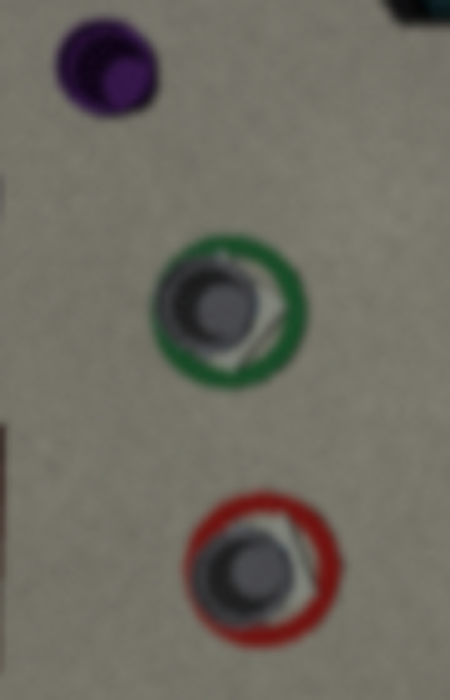

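Candidates: the target bowl under the plug sits at the fixture (top 311,205; scene 260,225). The other bowls are green stand (206,202), red stand (212,253) and purple (181,154). The passed bowl is the grey one on the green ring, and the crops confirm that. The red knob is at top (307,221), scene (255,184).

Run:
```python
from h import *
t=cv2.imread("pics/top0.png"); s=cv2.imread("pics/scene0.png")
C=[plane("top",275+u/7,150+v/7,.012) for u,v in [(150,118),(408,155),(340,612),(85,575)]]
for c in C: print(c.round(4))
a=(C[0]+C[1]-C[2]-C[3])/2; print("len",np.linalg.norm(a),"wid",np.linalg.norm(C[0]-C[1]),"yaw",np.degrees(np.arctan2(a[1],a[0])))
S=[plane("top",275+u/7,150+v/7,.012) for u,v in [(175,143),(383,175),(318,583),(110,551)]]; 
a=(S[0]+S[1]-S[2]-S[3])/2;print("screw yaw",np.degrees(np.arctan2(a[1],a[0])), np.mean(C,0),np.mean(S,0))
N=[plane("top",275+u/7,150+v/7,.032) for u,v in [(178,350),(320,367),(298,508),(160,487)]]; print("nest",np.mean(N,0))
print("disc top",plane("top",275+248/7,150+425/7,.023+.084))
print("post top",plane("top",275+293/7,150+195/7,.175))
kt=plane("top",306.6,221,.208);print("knob",kt, tri([ray("top",306.6,221),ray("scene",255.1,179.5)]))
k=tri([ray("top",306.6,221),ray("scene",255.1,184.4)]);print(k)
for n,uv,uvs in (("green",[(152,240),(308,388)],None),("red",[(185,490),(342,648)],None)):
    u=160+np.mean([x[0] for x in uv])/5; v=140+np.mean([x[1] for x in uv])/5; print(n,plane("top",u,v,.02))
print("green mouth",plane("top",160+207/5,140+302/5,.097),"red mouth",plane("top",160+242/5,140+577/5,.097))
# orange tray mask
hsv=cv2.cvtColor(t,cv2.COLOR_BGR2HSV); m=cv2.inRange(hsv,(5,150,120),(20,255,255)); 
n,l,st,c=cv2.connectedComponentsWithStats(m)
for i in range(1,n):
    if st[i,4]>100:
        r=cv2.minAreaRect(np.argwhere(l==i)[:,::-1].astype(np.float32)); print(r, plane("top",*r[0],.006))
```

```text
[0.6897 0.0315 0.012 ]
[ 0.6747 -0.0876  0.012 ]
[ 0.4642 -0.0589  0.012 ]
[0.4791 0.058  0.012 ]
len 0.21234096543675857 wid 0.12004787692505288 yaw -7.472144953351533
screw yaw -8.243565368528905 [ 0.57691039 -0.01425246  0.012     ] [ 0.57775428 -0.01457862  0.012     ]
nest [ 0.54684014 -0.01030541  0.032     ]
disc top [ 0.54541465 -0.00960281  0.107     ]
post top [ 0.63692523 -0.02234032  0.175     ]
knob [0.5130119  0.00697962 0.208     ] [0.51292005 0.00659903 0.20447328]
[0.51310761 0.00574921 0.18958278]
green [0.56827578 0.3184057  0.02      ]
red [0.40670495 0.29299896 0.02      ]
green mouth [0.57133021 0.31915684 0.097     ] red mouth [0.40656499 0.2938445  0.097     ]
((408.556640625, 239.3018798828125), (28.70835304260254, 29.12043571472168), 15.945395469665527) [ 0.46259234 -0.33288467  0.006     ]
```

Run:
```python
from h import *
print(go((0.513,0.0065,0.27)).round(4))
```

```text
[-0.0315  0.4606 -0.4485]
```

```bash
python3 -m handwheel '[{"xyz":[-0.03,0.4606,-0.4485],"delta_rot":[-140,0,0],"hand":0.45},{"xyz":[-0.03,0.4606,-0.4485],"delta_rot":[-140,0,0],"hand":0.45},{"xyz":[-0.03,0.4606,-0.4485],"delta_rot":[-140,0,0],"hand":0.45},{"xyz":[-0.03,0.4606,-0.4485],"delta_rot":[-140,0,0],"hand":0.45},{"xyz":[-0.03,0.4606,-0.4485],"delta_rot":[-140,0,0],"hand":0.45},{"xyz":[-0.03,0.4606,-0.4485],"delta_rot":[-140,0,0],"hand":0.45},{"xyz":[-0.03,0.4606,-0.4485],"delta_rot":[-140,0,0],"hand":0.45},{"xyz":[-0.03,0.4606,-0.4485],"delta_rot":[-140,0,0],"hand":0.45},{"xyz":[-0.03,0.4606,-0.4485],"delta_rot":[-140,0,0],"hand":0.45},{"xyz":[-0.03,0.4606,-0.4485],"delta_rot":[-140,0,0],"hand":0.45},{"xyz":[-0.03,0.4606,-0.4485],"delta_rot":[-140,0,0],"hand":0.45},{"xyz":[-0.03,0.4606,-0.4485],"delta_rot":[-140,0,0],"hand":0.45}]'
python3 - <<'E'
from h import *
o=telemetry.get_obs();print(o["time"],o["tcp_pos"],o["joint_positions"].round(3)); M=R.from_quat(o["ee_rot"]).as_matrix();print(M.round(3)); print("jaw deg",np.degrees(np.arctan2(M[1,2],M[0,2])))
E
```

```text
time: 1.15
tcp_pos: [0.4667, -0.1276, 0.2621]
ee_rot: [-0.142, 0.693, 0.142, 0.693]
force: [0.8, -1.2, -0.9]
width: 0.452
1.15 [ 0.46674493 -0.12763587  0.26207499] [-0.318 -0.119  1.97   0.     1.29  -0.722]
[[ 0.    -0.393  0.92 ]
 [-0.     0.92   0.393]
 [-1.    -0.     0.   ]]
jaw deg 23.139687087016664
```

Run:
```python
from h import *
print(go((0.513,0.0065,0.26)).round(4))
```

```text
[0.0021 0.1052 0.0952]
```

```bash
python3 -m handwheel '[{"xyz":[0,0.105,0.095],"delta_rot":[-54,0,0],"hand":0.45},{"xyz":[0,0.105,0.095],"delta_rot":[-54,0,0],"hand":0.45},{"xyz":[0,0.105,0.095],"delta_rot":[-54,0,0],"hand":0.45},{"xyz":[0,0.105,0.095],"delta_rot":[-54,0,0],"hand":0.45},{"xyz":[0,0.105,0.095],"delta_rot":[-54,0,0],"hand":0.45},{"xyz":[0,0.105,0.095],"delta_rot":[-54,0,0],"hand":0.45},{"xyz":[0,0.105,0.095],"delta_rot":[-54,0,0],"hand":0.45},{"xyz":[0,0.105,0.095],"delta_rot":[-54,0,0],"hand":0.45},{"xyz":[0,0.105,0.095],"delta_rot":[-54,0,0],"hand":0.45}]'
python3 - <<'E'
from h import *
o=telemetry.get_obs();cv2.imwrite("pics/w1.png",cams.read_camera("wrist"));i=cv2.imread("pics/w1.png");print(o["tcp_pos"],o["joint_positions"].round(3)); M=R.from_quat(o["ee_rot"]).as_matrix(); print("jaw deg",np.degrees(np.arctan2(M[1,2],M[0,2])))
print(proj("wrist",(.513,.0065,.208),o),blobs(i,(0,150,60),(6,255,255)))
E
```

```text
time: 1.9
tcp_pos: [0.5134, 0.0042, 0.2616]
ee_rot: [-0.44, 0.554, 0.44, 0.554]
force: [0.3, -0.2, 0.1]
width: 0.449
[0.51339894 0.00416386 0.26163351] [-0.04  -0.058  1.915 -0.     1.286 -1.383]
jaw deg 76.91691740089658
(np.float64(288.8928130026957), np.float64(239.67286514286073)) [([524.2, 30.6], [501, 0, 59, 54, 1351]), ([95.2, 133.4], [69, 90, 55, 91, 2052]), ([287.6, 233.5], [274, 210, 28, 40, 675])]
```

View pics/w1.png

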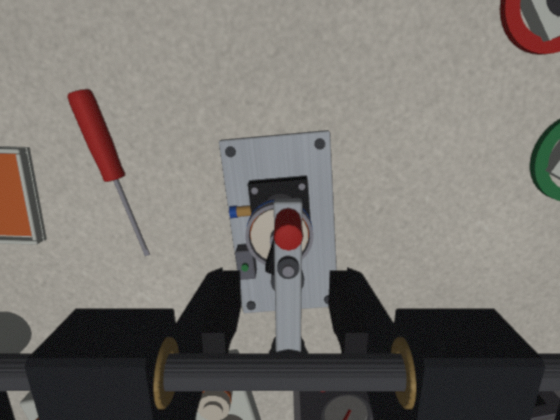

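The wrist picture shows the red knob at (288,233), centred between the fingers, with the plug at (280,235) and the fixture upright. Next is descending around the knob.

```bash
python3 -m handwheel '[{"xyz":[0.042,0,0.0015],"delta_rot":[0,0,0],"hand":0.45},{"xyz":[0.078,0,0.0015],"delta_rot":[0,0,0],"hand":0.45},{"xyz":[0.08,0,0.0015],"delta_rot":[0,0,0],"hand":0.3},{"xyz":[0.08,0,0.0015],"delta_rot":[0,0,0],"hand":0.3},{"xyz":[0.08,0,0.0015],"delta_rot":[0,0,0],"hand":0.3}]'
python3 - <<'E'
from h import *
o=telemetry.get_obs(); p=np.array([.6365,-.0225]); M=R.from_quat(o["ee_rot"]).as_matrix()
k0=np.array([.513,.0065])-p; L=0.128
a0=np.arctan2(k0[1],k0[0]); print(np.degrees(a0),L,o["tcp_pos"])
for i in range(1,12):
    a=a0-np.radians(7*i); P=np.r_[p+L*np.array([np.cos(a),np.sin(a)]),.18]
    print(7*i,(M.T@(P-o["tcp_pos"])).round(3), P.round(3))
E
```

```text
time: 2.37
tcp_pos: [0.5146, 0.0053, 0.1832]
ee_rot: [-0.439, 0.554, 0.439, 0.555]
force: [-0.5, -0.1, 0.2]
width: 0.296
166.78534141436464 0.128 [0.51456646 0.00531507 0.18316303]
7 [0.003 0.002 0.016] [0.516 0.022 0.18 ]
14 [ 0.003 -0.001  0.032] [0.523 0.036 0.18 ]
21 [ 0.003 -0.006  0.047] [0.531 0.049 0.18 ]
28 [ 0.003 -0.012  0.061] [0.54  0.062 0.18 ]
35 [ 0.003 -0.02   0.074] [0.551 0.073 0.18 ]
42 [ 0.003 -0.03   0.086] [0.563 0.083 0.18 ]
49 [ 0.003 -0.041  0.097] [0.577 0.091 0.18 ]
56 [ 0.003 -0.053  0.107] [0.591 0.097 0.18 ]
63 [ 0.003 -0.067  0.115] [0.606 0.102 0.18 ]
70 [ 0.003 -0.081  0.121] [0.621 0.105 0.18 ]
77 [ 0.003 -0.096  0.126] [0.637 0.105 0.18 ]
```

```bash
python3 -m handwheel '[{"xyz":[0.002,0.002,0.016],"delta_rot":[7,0,0],"hand":0.3},{"xyz":[0.002,-0.001,0.032],"delta_rot":[14,0,0],"hand":0.3},{"xyz":[0.002,-0.006,0.047],"delta_rot":[21,0,0],"hand":0.3},{"xyz":[0.002,-0.012,0.061],"delta_rot":[28,0,0],"hand":0.3},{"xyz":[0.002,-0.020,0.074],"delta_rot":[35,0,0],"hand":0.3},{"xyz":[0.002,-0.030,0.086],"delta_rot":[42,0,0],"hand":0.3},{"xyz":[0.002,-0.041,0.097],"delta_rot":[49,0,0],"hand":0.3},{"xyz":[0.002,-0.053,0.107],"delta_rot":[56,0,0],"hand":0.3},{"xyz":[0.002,-0.067,0.115],"delta_rot":[63,0,0],"hand":0.3},{"xyz":[0.002,-0.081,0.121],"delta_rot":[70,0,0],"hand":0.3},{"xyz":[0.002,-0.096,0.126],"delta_rot":[77,0,0],"hand":0.3},{"xyz":[0.002,-0.112,0.129],"delta_rot":[84,0,0],"hand":0.3}]'
python3 -m handwheel '[{"xyz":[0,0,0],"delta_rot":[0,0,0],"hand":0.3},{"xyz":[0,0,0],"delta_rot":[0,0,0],"hand":0.45},{"xyz":[0,0,0],"delta_rot":[0,0,0],"hand":0.45}]'
python3 - <<'E'
from h import *
s=cams.read_camera("scene");t=cams.read_camera("top")
crop(s,200,140,340,280,5,"pics/s2.png"); crop(t,250,120,360,260,5,"pics/t2.png")
o=telemetry.get_obs();print(o["tcp_pos"],o["joint_positions"].round(3),o["time"])
E
```

```text
time: 3.37
tcp_pos: [0.6546, 0.1059, 0.1834]
ee_rot: [0.047, 0.704, -0.046, 0.707]
force: [-2.1, -0.1, 0.7]
width: 0.298
time: 3.62
tcp_pos: [0.6529, 0.1055, 0.1817]
ee_rot: [0.044, 0.705, -0.043, 0.706]
force: [-0.4, 0.4, -0.1]
width: 0.429
[0.65209393 0.10549206 0.18094222] [0.123 0.276 1.698 0.    1.167 0.246] 3.7167
```

View pics/s2.png

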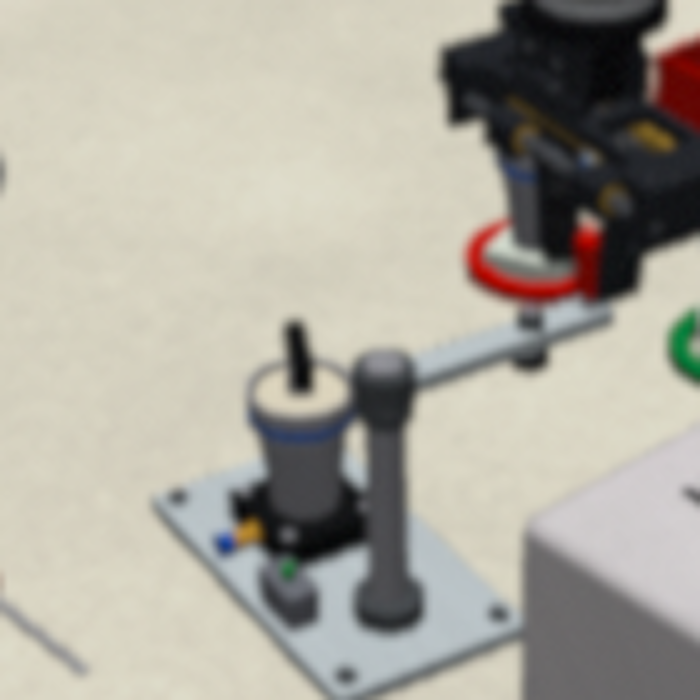

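The scene view shows the keeper arm swung aside over the post's left, with its knob in the gripper at (590,260) of the crop. The plug handle is free, and its bar lies roughly along the camera's view line.

Run:
```python
from h import *
print(go((0.5465,-0.010,0.25)).round(4),go((0.652,.1055,0.25)).round(4))
```

```text
[-0.0692 -0.1276 -0.0905] [-0.0691  0.     -0.    ]
```

```bash
python3 -m handwheel '[{"xyz":[-0.041,0,0],"delta_rot":[0,0,0],"hand":0.45},{"xyz":[-0.069,0,0],"delta_rot":[0,0,0],"hand":0.45},{"xyz":[-0.069,-0.01,-0.007],"delta_rot":[-7,0,0],"hand":0.6},{"xyz":[-0.069,-0.1276,-0.0905],"delta_rot":[-57,0,0],"hand":0.6},{"xyz":[-0.069,-0.1276,-0.0905],"delta_rot":[-57,0,0],"hand":0.6},{"xyz":[-0.069,-0.1276,-0.0905],"delta_rot":[-57,0,0],"hand":0.6},{"xyz":[-0.069,-0.1276,-0.0905],"delta_rot":[-57,0,0],"hand":0.6},{"xyz":[-0.069,-0.1276,-0.0905],"delta_rot":[-57,0,0],"hand":0.6},{"xyz":[-0.069,-0.1276,-0.0905],"delta_rot":[-57,0,0],"hand":0.6},{"xyz":[-0.069,-0.1276,-0.0905],"delta_rot":[-57,0,0],"hand":0.6},{"xyz":[-0.069,-0.1276,-0.0905],"delta_rot":[-57,0,0],"hand":0.6},{"xyz":[-0.069,-0.1276,-0.0905],"delta_rot":[-57,0,0],"hand":0.6}]'
python3 - <<'E'
from h import *
o=telemetry.get_obs();i=cams.read_camera("wrist");cv2.imwrite("pics/w3.png",i);print(o["tcp_pos"]); M=R.from_quat(o["ee_rot"]).as_matrix(); print("jaw deg",np.degrees(np.arctan2(M[1,2],M[0,2])))
print(proj("wrist",(.5465,-.010,.139),o))
t=cams.read_camera("top");cv2.imwrite("pics/t3.png",t);crop(t,250,120,360,260,5,"pics/t3c.png")
E
```

```text
time: 4.72
tcp_pos: [0.5462, -0.0097, 0.2493]
ee_rot: [-0.297, 0.642, 0.297, 0.642]
force: [-0.6, 0.5, -0.6]
width: 0.603
[ 0.54617903 -0.00974267  0.24932053]
jaw deg 49.649141644659814
(np.float64(284.53699780903116), np.float64(212.0367136296812))
```

View pics/w3.png

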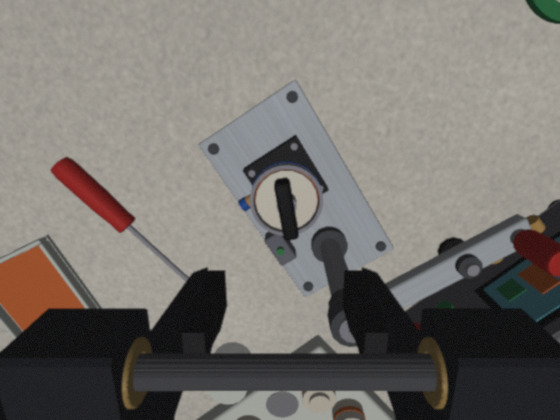

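Run:
```python
from h import *
i=cv2.imread("pics/w3.png"); crop(i,235,145,345,255,6,"pics/w3c.png")
g=i.max(2); m=(g<45).astype(np.uint8); n,l,s,c=cv2.connectedComponentsWithStats(m)
for k in range(1,n):
    if s[k,4]>100 and 150<c[k][1]<260: print(s[k],c[k], cv2.minAreaRect(np.argwhere(l==k)[:,::-1].astype(np.float32)))
```

```text
[244 136  83  56 984] [283.67682927 158.73882114] ((285.5181579589844, 178.52838134765625), (62.49653625488281, 61.822715759277344), 57.38076400756836)
[275 179  23  64 861] [286.03484321 209.05110337] ((286.5135498046875, 210.08108520507812), (63.458011627197266, 15.453503608703613), 80.53767395019531)
[540 203  20  38 481] [552.04573805 221.6964657 ] ((549.5, 221.5), (37.0, 19.0), 90.0)
[439 238  23  16 182] [448.60989011 244.3956044 ] ((448.4000244140625, 243.8000030517578), (8.944272994995117, 25.043962478637695), 63.43495178222656)
```

View pics/w3c.png

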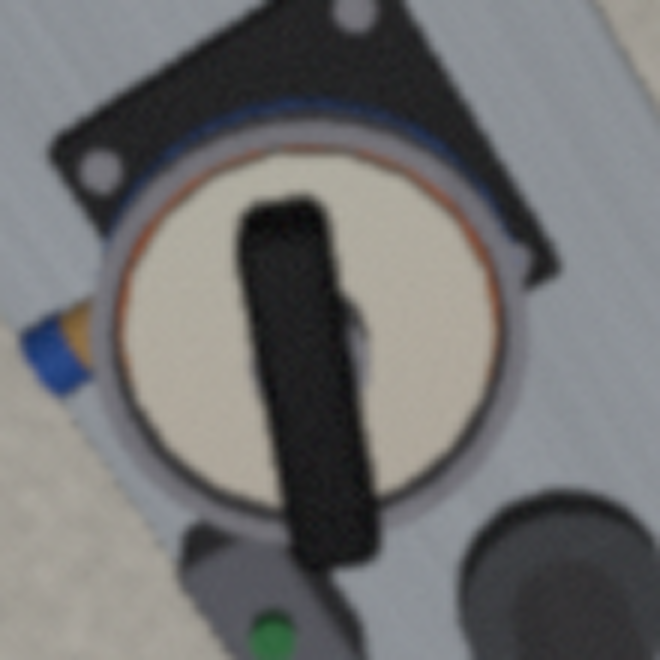

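Run:
```python
from h import *
o=telemetry.get_obs()
f=lambda u,v,z: plane("wrist",235+u/6,145+v/6,z,o)
a=f(287,237,.139);b=f(338,557,.139);print(a,b,(a+b)/2,"len",np.linalg.norm(a-b),"bar deg",np.degrees(np.arctan2(*(a-b)[1::-1])))
c1,c2=f(120,330,.107),f(500,330,.107);print("disc",(c1+c2)/2,np.linalg.norm(c1-c2))
print("rim", f(310,335,.109))
e=(f(145,0,.139))
print("handle width",np.linalg.norm(f(262,400,.139)-f(355,385,.139)))
```

```text
[0.53003483 0.00264796 0.139     ] [ 0.56566459 -0.0191948   0.139     ] [ 0.54784971 -0.00827342  0.139     ] len 0.0417921772195733 bar deg 148.4896981161792
disc [ 0.54779247 -0.00846465  0.107     ] 0.052000207046196914
rim [ 0.54788729 -0.00856198  0.109     ]
handle width 0.011581614416443375
```

The wrist crop shows the disc centre at about (287,200) and the handle from (283,184) to (291,238). Measured disc 52 mm and handle 11.6 mm wide, which match the given sizes. I'll grip it with the jaw at 58.5°.

```bash
python3 -m handwheel '[{"xyz":[0.03,0,0.0015],"delta_rot":[-7,0,0],"hand":0.5},{"xyz":[0.07,0,0.0015],"delta_rot":[-9,0,0],"hand":0.5},{"xyz":[0.105,0,0.0015],"delta_rot":[-9,0,0],"hand":0.5},{"xyz":[0.127,0,0.0015],"delta_rot":[-9,0,0],"hand":0.5},{"xyz":[0.1355,0,0.0015],"delta_rot":[-9,0,0],"hand":0.5},{"xyz":[0.1355,0,0.0015],"delta_rot":[-9,0,0],"hand":0.5},{"xyz":[0.1355,0,0.0015],"delta_rot":[-9,0,0],"hand":0.5}]'
python3 - <<'E'
from h import *
o=telemetry.get_obs();i=cams.read_camera("wrist");cv2.imwrite("pics/w4.png",i);print(o["tcp_pos"],o["force"].round(2)); M=R.from_quat(o["ee_rot"]).as_matrix(); print("jaw deg",np.degrees(np.arctan2(M[1,2],M[0,2])))
E
```

```text
time: 5.4
tcp_pos: [0.5481, -0.0085, 0.1139]
ee_rot: [-0.347, 0.616, 0.347, 0.616]
force: [0.8, 0.2, -0.2]
width: 0.497
[ 0.54813394 -0.00851168  0.11385814] [ 0.83  0.17 -0.15]
jaw deg 58.76440657064522
```

View pics/w4.png

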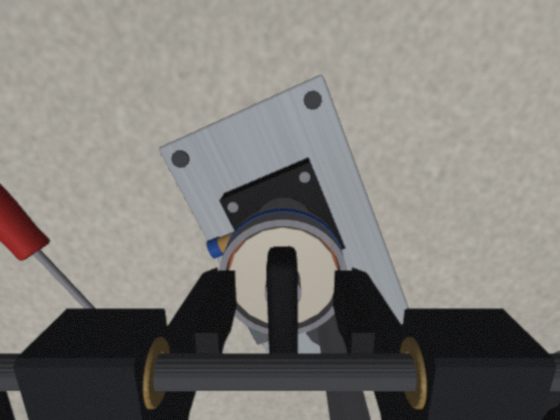

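The handle lies centred between the fingers at (283,290) and is aligned with them. Now I close the gripper.

```bash
python3 -m handwheel '[{"xyz":[0,0,0],"delta_rot":[0,0,0],"hand":0},{"xyz":[0,0,0],"delta_rot":[0,0,0],"hand":0},{"xyz":[0,0,0],"delta_rot":[0,0,0],"hand":0},{"xyz":[0,0,0],"delta_rot":[0,0,0],"hand":0},{"xyz":[0,0,0],"delta_rot":[0,0,0],"hand":0},{"xyz":[0,0,0],"delta_rot":[0,0,0],"hand":0}]'; python3 -c "
from h import *
o=telemetry.get_obs();print(o['force'].round(2),o['ft_torque'].round(3))"
```

```text
time: 5.95
tcp_pos: [0.5479, -0.0088, 0.114]
ee_rot: [-0.347, 0.616, 0.347, 0.616]
force: [0.1, -0.4, 2.2]
width: 0.162
[ 0.14 -0.42  2.17] [-0.016 -0.084 -0.056]
```

```bash
python3 -m handwheel '[{"xyz":[0,0,0],"delta_rot":[-6,0,0],"hand":0},{"xyz":[0,0,0],"delta_rot":[-12,0,0],"hand":0},{"xyz":[-0.0004,0,0],"delta_rot":[-18,0,0],"hand":0},{"xyz":[-0.0008,0,0],"delta_rot":[-24,0,0],"hand":0},{"xyz":[-0.0012,0,0],"delta_rot":[-30,0,0],"hand":0}]'
python3 - <<'E'
from h import *
o=telemetry.get_obs();print(o['tcp_pos'],o['force'].round(2),o['ft_torque'].round(3)); M=R.from_quat(o["ee_rot"]).as_matrix(); print("jaw deg",np.degrees(np.arctan2(M[1,2],M[0,2])))
cv2.imwrite("pics/w5.png",cams.read_camera("wrist"))
E
```

```text
time: 6.37
tcp_pos: [0.5474, -0.0086, 0.1143]
ee_rot: [-0.496, 0.504, 0.496, 0.504]
force: [0.3, 0.6, -2.9]
width: 0.16
[ 0.54744985 -0.00856397  0.11431364] [ 0.29  0.56 -2.94] [ 0.094 -0.249 -0.31 ]
jaw deg 89.03342817727122
```

View pics/w5.png

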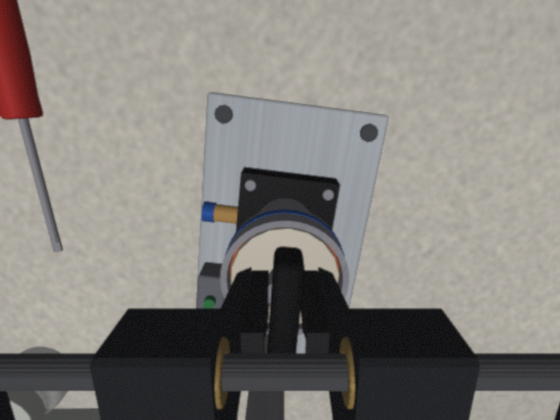

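```bash
python3 -m handwheel '[{"xyz":[-0.0006,0,0],"delta_rot":[-7,0,0],"hand":0},{"xyz":[-0.0012,0,0],"delta_rot":[-14,0,0],"hand":0},{"xyz":[-0.0018,0,0],"delta_rot":[-21,0,0],"hand":0},{"xyz":[-0.0018,0,0],"delta_rot":[-14,0,0],"hand":0},{"xyz":[-0.0020,0,0],"delta_rot":[-7,0,0],"hand":0},{"xyz":[-0.0025,0,0],"delta_rot":[0,0,0],"hand":0},{"xyz":[-0.0030,0,0],"delta_rot":[7,0,0],"hand":0},{"xyz":[-0.0035,0,0],"delta_rot":[14,0,0],"hand":0},{"xyz":[-0.0040,0,0],"delta_rot":[21,0,0],"hand":0}]'
python3 - <<'E'
from h import *
o=telemetry.get_obs();print(o['tcp_pos'],o['force'].round(2),o['ft_torque'].round(3)); M=R.from_quat(o["ee_rot"]).as_matrix(); print("jaw deg",np.degrees(np.arctan2(M[1,2],M[0,2])))
cv2.imwrite("pics/w6.png",cams.read_camera("wrist"))
s=cams.read_camera("scene");crop(s,200,140,340,280,5,"pics/s6.png")
E
```

```text
time: 7.17
tcp_pos: [0.5472, -0.0088, 0.1179]
ee_rot: [-0.392, 0.589, 0.392, 0.588]
force: [0.3, -0.2, -3.3]
width: 0.162
[ 0.54715086 -0.0087722   0.11794021] [ 0.32 -0.2  -3.33] [-0.038 -0.214  0.378]
jaw deg 67.38721710353063
```

View pics/w6.png

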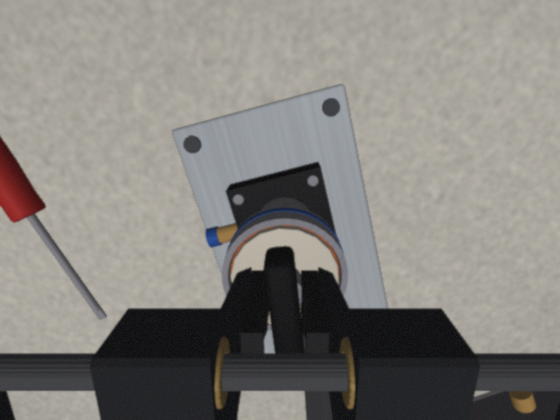

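View pics/s6.png

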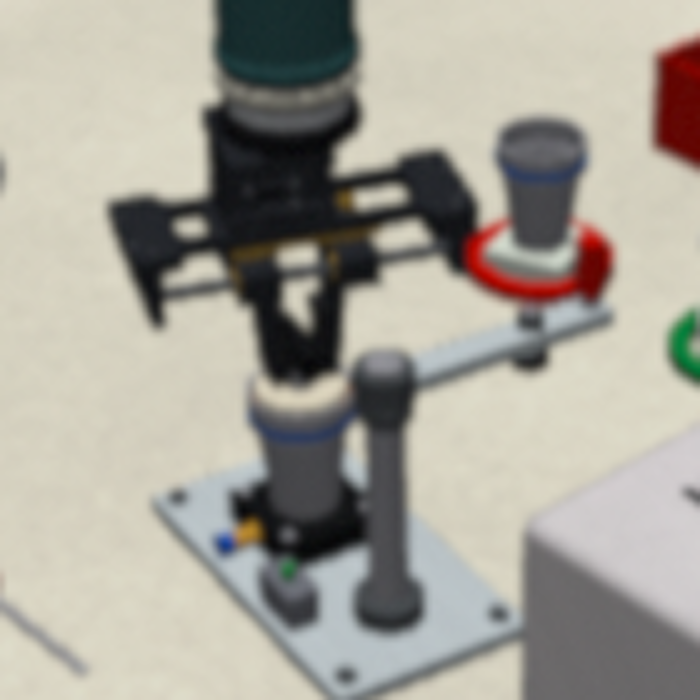

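The bowl stays down in its nest while the plug's cream disc now stands above the rim at (305,390) of the crop. The pull is about 3 N, so I continue.

```bash
python3 -m handwheel '[{"xyz":[-0.0005,0,0],"delta_rot":[7,0,0],"hand":0},{"xyz":[-0.0010,0,0],"delta_rot":[14,0,0],"hand":0},{"xyz":[-0.0015,0,0],"delta_rot":[21,0,0],"hand":0},{"xyz":[-0.0015,0,0],"delta_rot":[14,0,0],"hand":0},{"xyz":[-0.0017,0,0],"delta_rot":[7,0,0],"hand":0},{"xyz":[-0.0022,0,0],"delta_rot":[0,0,0],"hand":0},{"xyz":[-0.0028,0,0],"delta_rot":[-7,0,0],"hand":0},{"xyz":[-0.0034,0,0],"delta_rot":[-14,0,0],"hand":0},{"xyz":[-0.0040,0,0],"delta_rot":[-21,0,0],"hand":0},{"xyz":[-0.0046,0,0],"delta_rot":[-28,0,0],"hand":0},{"xyz":[-0.0052,0,0],"delta_rot":[-35,0,0],"hand":0},{"xyz":[-0.0058,0,0],"delta_rot":[-42,0,0],"hand":0}]'
python3 - <<'E'
from h import *
o=telemetry.get_obs();print(o['tcp_pos'],o['force'].round(2),o['ft_torque'].round(3)); M=R.from_quat(o["ee_rot"]).as_matrix(); print("jaw deg",np.degrees(np.arctan2(M[1,2],M[0,2])))
E
python3 -m handwheel '[{"xyz":[0,0,0],"delta_rot":[7,0,0],"hand":0},{"xyz":[-0.0002,0,0],"delta_rot":[14,0,0],"hand":0},{"xyz":[-0.0007,0,0],"delta_rot":[21,0,0],"hand":0},{"xyz":[-0.0012,0,0],"delta_rot":[28,0,0],"hand":0},{"xyz":[-0.0018,0,0],"delta_rot":[35,0,0],"hand":0},{"xyz":[-0.0024,0,0],"delta_rot":[42,0,0],"hand":0},{"xyz":[-0.0030,0,0],"delta_rot":[49,0,0],"hand":0},{"xyz":[-0.0036,0,0],"delta_rot":[56,0,0],"hand":0}]'
python3 - <<'E'
from h import *
o=telemetry.get_obs();print(o['tcp_pos'],o['force'].round(2),o['ft_torque'].round(3)); M=R.from_quat(o["ee_rot"]).as_matrix(); print("jaw deg",np.degrees(np.arctan2(M[1,2],M[0,2])))
s=cams.read_camera("scene");crop(s,200,140,340,280,5,"pics/s7.png")
E
```

```text
time: 8.27
tcp_pos: [0.5474, -0.0086, 0.1243]
ee_rot: [-0.58, 0.404, 0.58, 0.404]
force: [-0.1, -0.2, 0.0]
width: 0.161
[ 0.54737833 -0.00860098  0.12427633] [-0.12 -0.19  0.01] [ 0.116 -0.076 -0.114]
jaw deg 110.25528004173032
time: 8.93
tcp_pos: [0.5475, -0.0086, 0.128]
ee_rot: [-0.319, 0.631, 0.319, 0.631]
force: [0.6, -0.1, -1.1]
width: 0.16
[ 0.54747334 -0.00862183  0.12799851] [ 0.55 -0.06 -1.11] [ 0.028 -0.161  0.026]
jaw deg 53.58728862311068
```

View pics/s7.png

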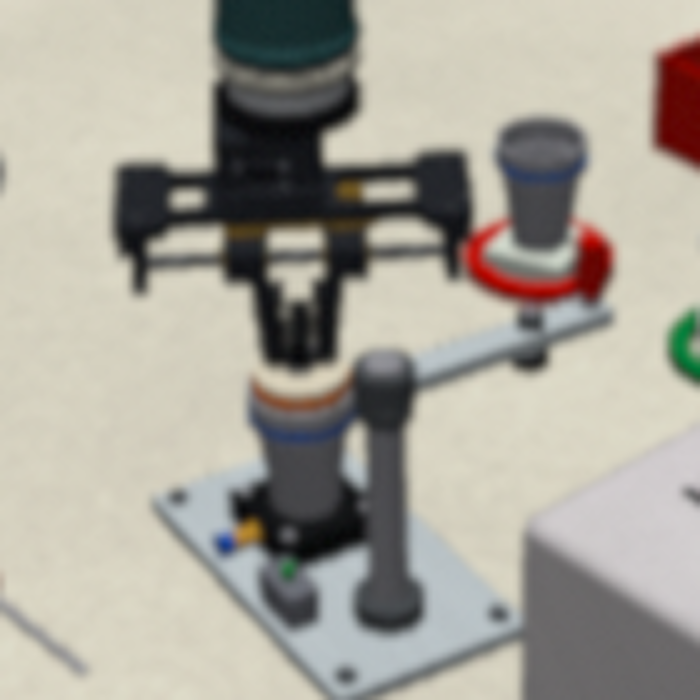

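The seal ring shows above the rim, and both torque and force are near zero, so the seal is free. Lifting out.

```bash
python3 -m handwheel '[{"xyz":[-0.001,0,0],"delta_rot":[-4,0,0],"hand":0},{"xyz":[-0.003,0,0],"delta_rot":[-8,0,0],"hand":0},{"xyz":[-0.006,0,0],"delta_rot":[-12,0,0],"hand":0},{"xyz":[-0.010,0,0],"delta_rot":[-16,0,0],"hand":0},{"xyz":[-0.015,0,0],"delta_rot":[-16,0,0],"hand":0},{"xyz":[-0.025,0,0],"delta_rot":[-16,0,0],"hand":0},{"xyz":[-0.050,0,0],"delta_rot":[-16,0,0],"hand":0},{"xyz":[-0.080,0,0],"delta_rot":[-16,0,0],"hand":0},{"xyz":[-0.09,0,0],"delta_rot":[-16,0,0],"hand":0}]'
python3 - <<'E'
from h import *
o=telemetry.get_obs();print(o['tcp_pos'],o['force'].round(2),o['ft_torque'].round(3)); M=R.from_quat(o["ee_rot"]).as_matrix(); print("jaw deg",np.degrees(np.arctan2(M[1,2],M[0,2])))
s=cams.read_camera("scene");crop(s,200,120,340,260,5,"pics/s8.png");t=cams.read_camera("top");cv2.imwrite("pics/t8.png",t)
cv2.imwrite("pics/w8.png",cams.read_camera("wrist"))
# tray from the initial images
t=cv2.imread("pics/top0.png");crop(t,380,205,440,270,9,"pics/t8c.png");s=cv2.imread("pics/scene0.png");crop(s,105,250,185,310,8,"pics/s8c.png")
E
```

```text
time: 9.73
tcp_pos: [0.55, -0.0088, 0.2231]
ee_rot: [-0.406, 0.578, 0.403, 0.582]
force: [0.6, -0.5, 0.2]
width: 0.162
[ 0.55001253 -0.00876312  0.22312159] [ 0.61 -0.48  0.23] [ 0.012 -0.186  0.019]
jaw deg 69.81002107501841
```

View pics/s8.png

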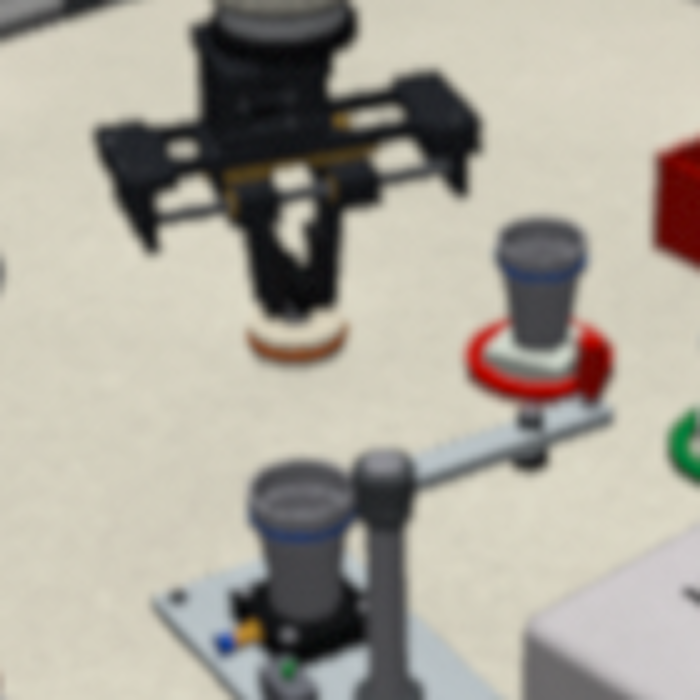

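View pics/t8c.png

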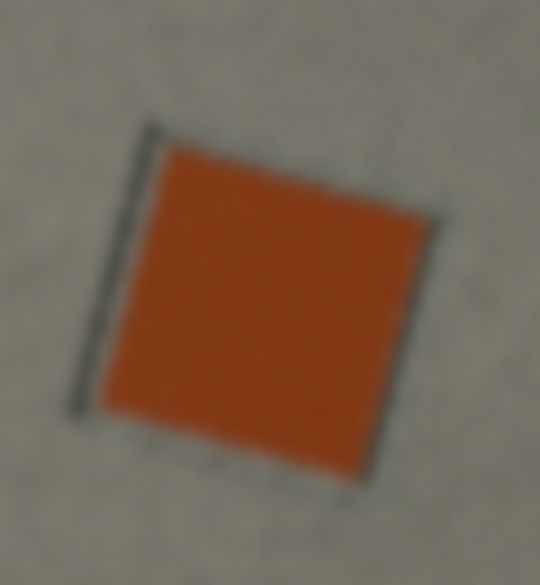

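View pics/w8.png

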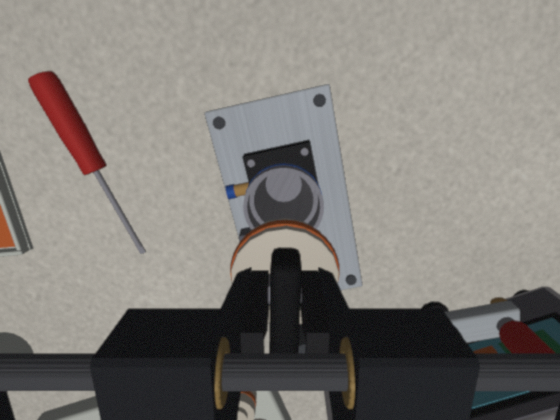

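The plug is out with its orange ring hanging free, and the empty bowl is still in the nest. The tray mat centre is at top pixel (409,239), about (0.462,-0.334).

Run:
```python
from h import *
print(go((0.462,-0.334,0.20)).round(4), plane("top",409.2,239.5,.006), plane("scene",142.7,279.5,.006),plane("top",437,185,.17))
s=cv2.imread("pics/scene0.png"); m=cv2.inRange(cv2.cvtColor(s,cv2.COLOR_BGR2HSV),(5,150,120),(20,255,255)); m[:260]=0;m[310:]=0;m[:,180:]=0;m[:,:100]=0
ys,xs=np.nonzero(m);print(xs.min(),xs.max(),ys.min(),ys.max(),cv2.minAreaRect(np.c_[xs,ys].astype(np.float32)))
```

```text
[ 0.0191 -0.031  -0.3352] [ 0.46199139 -0.33495798  0.006     ] [ 0.45704518 -0.33367753  0.006     ] [ 0.62292145 -0.3673042   0.17      ]
123 164 266 293 ((143.48272705078125, 278.9405212402344), (19.485734939575195, 38.25895309448242), 73.81079864501953)
```

View pics/s8c.png

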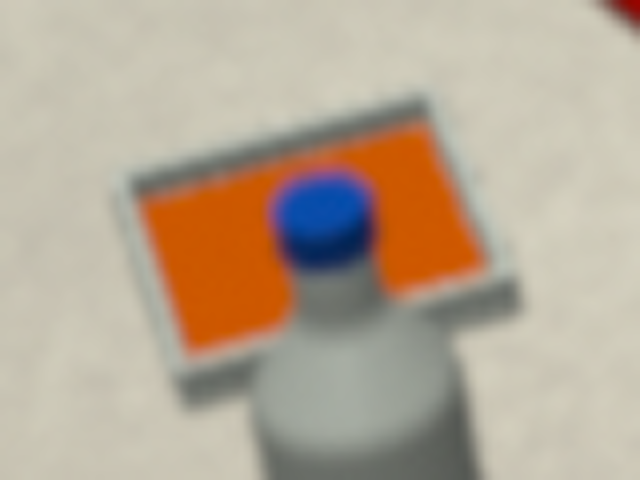

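```bash
python3 -m handwheel '[{"xyz":[0,-0.003,-0.03],"delta_rot":[0,0,0],"hand":0},{"xyz":[0,-0.031,-0.335],"delta_rot":[0,0,0],"hand":0},{"xyz":[0,-0.031,-0.335],"delta_rot":[0,0,0],"hand":0},{"xyz":[0,-0.031,-0.335],"delta_rot":[0,0,0],"hand":0},{"xyz":[0,-0.031,-0.335],"delta_rot":[0,0,0],"hand":0},{"xyz":[0,-0.031,-0.335],"delta_rot":[0,0,0],"hand":0},{"xyz":[0,-0.031,-0.335],"delta_rot":[0,0,0],"hand":0},{"xyz":[0,-0.031,-0.335],"delta_rot":[0,0,0],"hand":0},{"xyz":[0,-0.031,-0.335],"delta_rot":[0,0,0],"hand":0},{"xyz":[0,-0.031,-0.335],"delta_rot":[0,0,0],"hand":0},{"xyz":[0,-0.031,-0.335],"delta_rot":[0,0,0],"hand":0}]'
python3 - <<'E'
from h import *
o=telemetry.get_obs();i=cams.read_camera("wrist");cv2.imwrite("pics/w9.png",i)
print(o['tcp_pos'],o['force'].round(2),go((.461,-.334,.06),o).round(4),blobs(i,(5,150,120),(20,255,255),200))
print(proj("wrist",(.461,-.334,.006),o))
E
```

```text
time: 10.8
tcp_pos: [0.46, -0.3333, 0.216]
ee_rot: [-0.403, 0.58, 0.405, 0.58]
force: [0.7, 0.3, -0.9]
width: 0.163
[ 0.46004248 -0.33332624  0.21600369] [ 0.66  0.35 -0.91] [ 0.156  -0.0016 -0.0006] [([286.1, 178.0], [232, 130, 105, 103, 8634])]
(np.float64(284.0179872673685), np.float64(182.97245201407455))
```

View pics/w9.png

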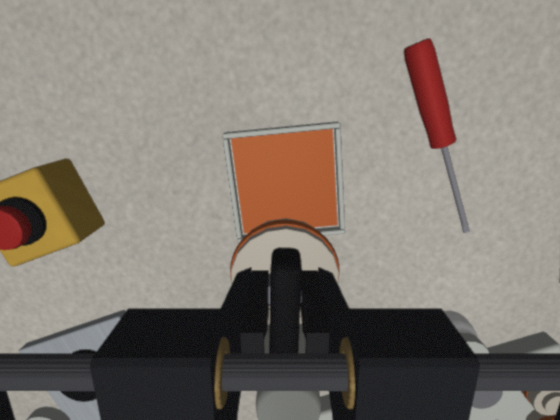

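The tray is centred under the plug: mat at (286,180), predicted (284,183). Lowering.

```bash
python3 -m handwheel '[{"xyz":[0.04,0,0],"delta_rot":[0,0,0],"hand":0},{"xyz":[0.08,0,0],"delta_rot":[0,0,0],"hand":0},{"xyz":[0.12,0,0],"delta_rot":[0,0,0],"hand":0},{"xyz":[0.155,0,0],"delta_rot":[0,0,0],"hand":0},{"xyz":[0.175,0,0],"delta_rot":[0,0,0],"hand":0},{"xyz":[0.182,0,0],"delta_rot":[0,0,0],"hand":0},{"xyz":[0.182,0,0],"delta_rot":[0,0,0],"hand":0}]'; python3 -c "
from h import *
o=telemetry.get_obs();print(o['force'].round(2),o['tcp_pos'])"
python3 -m handwheel '[{"xyz":[0.0015,0,0],"delta_rot":[0,0,0],"hand":0},{"xyz":[0.003,0,0],"delta_rot":[0,0,0],"hand":0},{"xyz":[0.0045,0,0],"delta_rot":[0,0,0],"hand":0}]'; python3 -c "
from h import *
o=telemetry.get_obs();print(o['force'].round(2),o['tcp_pos'])"
```

```text
time: 11.43
tcp_pos: [0.4599, -0.3306, 0.0335]
ee_rot: [-0.403, 0.58, 0.407, 0.579]
force: [-0.1, -0.2, -1.1]
width: 0.163
[-0.11 -0.22 -1.07] [ 0.45992122 -0.33062776  0.03352769]
time: 11.68
tcp_pos: [0.4629, -0.3347, 0.0339]
ee_rot: [-0.406, 0.579, 0.403, 0.58]
force: [-0.3, -0.3, -1.3]
width: 0.156
[-0.29 -0.26 -1.34] [ 0.4629306  -0.33469381  0.03385609]
```

```bash
python3 -m handwheel '[{"xyz":[0.0,0,0],"delta_rot":[0,0,0],"hand":0},{"xyz":[0.001,0,0],"delta_rot":[0,0,0],"hand":0}]'; python3 -m handwheel '[{"xyz":[0.001,0,0],"delta_rot":[0,0,0],"hand":0}]'; python3 -c "
from h import *
o=telemetry.get_obs();print(o['force'].round(2),o['ft_torque'].round(2),o['tcp_pos'])
s=cams.read_camera('scene');crop(s,80,220,220,330,5,'pics/s10.png');cv2.imwrite('pics/w10.png',cams.read_camera('wrist'))"
```

```text
time: 11.85
tcp_pos: [0.462, -0.3345, 0.032]
ee_rot: [-0.405, 0.58, 0.404, 0.58]
force: [-0.3, 0.6, 0.1]
width: 0.164
time: 11.93
tcp_pos: [0.4616, -0.3343, 0.0305]
ee_rot: [-0.405, 0.58, 0.404, 0.58]
force: [0.1, 0.9, -1.0]
width: 0.16
[ 0.08  0.87 -0.96] [-0.01 -0.13 -0.02] [ 0.46158411 -0.33429334  0.03048082]
```

View pics/s10.png

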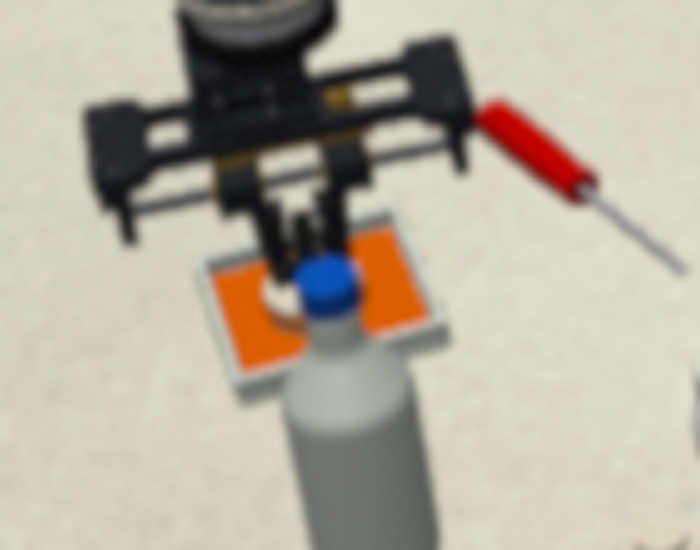

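View pics/w10.png

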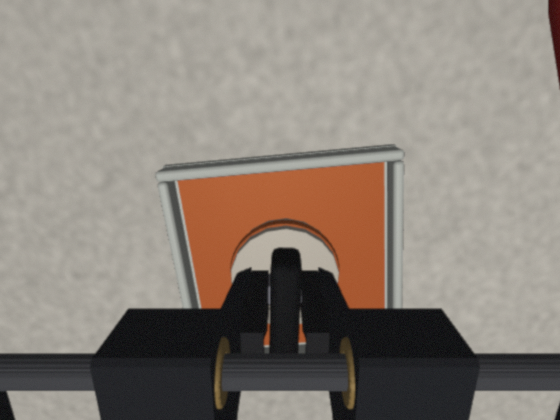

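```bash
python3 -m handwheel '[{"xyz":[0.001,0,0],"delta_rot":[0,0,0],"hand":0},{"xyz":[0.002,0,0],"delta_rot":[0,0,0],"hand":0},{"xyz":[0.002,0,0],"delta_rot":[0,0,0],"hand":0}]'; python3 -m handwheel '[{"xyz":[0.001,0,0],"delta_rot":[0,0,0],"hand":0},{"xyz":[0.001,0,0],"delta_rot":[0,0,0],"hand":0}]'
```

```text
time: 12.28
tcp_pos: [0.4612, -0.334, 0.028]
ee_rot: [-0.405, 0.58, 0.405, 0.58]
force: [-1.5, 0.6, 2.4]
width: 0.161
time: 12.45
tcp_pos: [0.4613, -0.334, 0.0279]
ee_rot: [-0.405, 0.58, 0.405, 0.58]
force: [-3.7, 2.2, 9.1]
width: 0.163
```

Contact came at TCP z = 0.028, exactly as predicted. Release and retreat.

```bash
python3 -m handwheel '[{"xyz":[-0.001,0,0],"delta_rot":[0,0,0],"hand":0.1},{"xyz":[-0.001,0,0],"delta_rot":[0,0,0],"hand":0.45},{"xyz":[-0.001,0,0],"delta_rot":[0,0,0],"hand":0.45},{"xyz":[-0.001,0,0],"delta_rot":[0,0,0],"hand":0.45},{"xyz":[-0.001,0,0],"delta_rot":[0,0,0],"hand":0.45},{"xyz":[-0.02,0,0],"delta_rot":[0,0,0],"hand":0.45},{"xyz":[-0.06,0,0],"delta_rot":[0,0,0],"hand":0.6},{"xyz":[-0.10,0,0],"delta_rot":[0,0,0],"hand":0.8},{"xyz":[-0.14,0,0],"delta_rot":[0,0,0],"hand":0.99},{"xyz":[-0.175,0,0],"delta_rot":[0,0,0],"hand":0.99},{"xyz":[-0.185,0,0],"delta_rot":[0,0,0],"hand":0.99}]'
python3 - <<'E'
from h import *
o=telemetry.get_obs();i=cams.read_camera("wrist");cv2.imwrite("pics/w11.png",i)
print(o['tcp_pos'],go((.547,-.009,.22),o).round(4))
M=R.from_quat(o["ee_rot"]).as_matrix(); print("jaw deg",np.degrees(np.arctan2(M[1,2],M[0,2])))
E
```

```text
time: 13.37
tcp_pos: [0.4639, -0.336, 0.2188]
ee_rot: [-0.408, 0.579, 0.401, 0.581]
force: [0.0, -0.3, 0.7]
width: 0.803
[ 0.46394958 -0.33598687  0.21880178] [-0.0027  0.0349  0.3355]
jaw deg 69.80505264946741
```

View pics/w11.png

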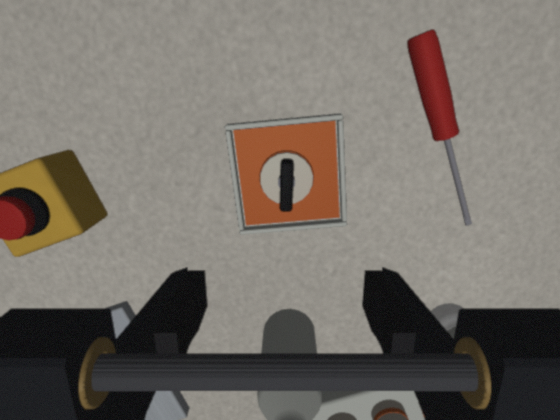

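The plug stands upright in the tray at (286,180). Next is the bowl.

```bash
python3 -m handwheel '[{"xyz":[0,0.035,0.3355],"delta_rot":[-8,0,0],"hand":0.99},{"xyz":[0,0.035,0.3355],"delta_rot":[-8,0,0],"hand":0.99},{"xyz":[0,0.035,0.3355],"delta_rot":[-8,0,0],"hand":0.99},{"xyz":[0,0.035,0.3355],"delta_rot":[-8,0,0],"hand":0.99},{"xyz":[0,0.035,0.3355],"delta_rot":[-8,0,0],"hand":0.99},{"xyz":[0,0.035,0.3355],"delta_rot":[-8,0,0],"hand":0.99},{"xyz":[0,0.035,0.3355],"delta_rot":[-8,0,0],"hand":0.99},{"xyz":[0,0.035,0.3355],"delta_rot":[-8,0,0],"hand":0.99},{"xyz":[0,0.035,0.3355],"delta_rot":[-8,0,0],"hand":0.99},{"xyz":[0,0.035,0.3355],"delta_rot":[-8,0,0],"hand":0.99},{"xyz":[0,0.035,0.3355],"delta_rot":[-8,0,0],"hand":0.99}]'
python3 - <<'E'
from h import *
o=telemetry.get_obs();i=cams.read_camera("wrist");cv2.imwrite("pics/w12.png",i);crop(i,220,130,350,260,5,"pics/w12c.png")
print(o['tcp_pos'],go((.5473,-.009,.22),o).round(4),proj("wrist",(.5473,-.009,.109),o))
M=R.from_quat(o["ee_rot"]).as_matrix(); print("jaw deg",np.degrees(np.arctan2(M[1,2],M[0,2])),M[:,0])
E
```

```text
time: 14.33
tcp_pos: [0.5431, -0.0069, 0.2098]
ee_rot: [-0.444, 0.551, 0.445, 0.549]
force: [0.2, -0.0, 0.6]
width: 0.992
[ 0.54313654 -0.00686341  0.2098407 ] [-0.0102 -0.0045 -0.0012] (np.float64(283.50965040528297), np.float64(222.18261035264692))
jaw deg 77.89127537935636 [-2.97616276e-03 -6.12577534e-04 -9.99995384e-01]
```

View pics/w12c.png

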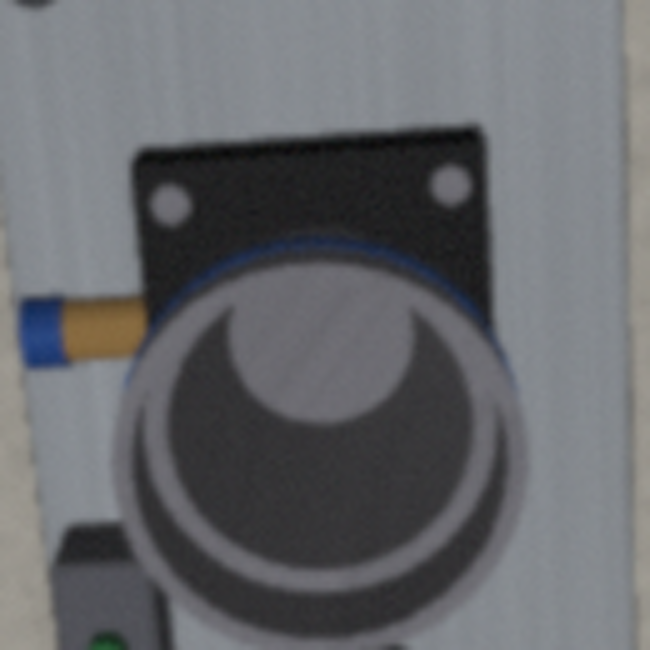

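The bowl's rim centre is at (284,221), predicted (283.5,222). Descend over the collar.

```bash
python3 -m handwheel '[{"xyz":[0.03,0,0],"delta_rot":[0,0,0],"hand":0.99},{"xyz":[0.06,0,0],"delta_rot":[0,0,0],"hand":0.99},{"xyz":[0.085,0,0],"delta_rot":[0,0,0],"hand":0.99},{"xyz":[0.09,0,0],"delta_rot":[0,0,0],"hand":0.99},{"xyz":[0.09,0,0],"delta_rot":[0,0,0],"hand":0.99},{"xyz":[0.09,0,0],"delta_rot":[0,0,0],"hand":0.99},{"xyz":[0.09,0,0],"delta_rot":[0,0,0],"hand":0.99}]'
python3 - <<'E'
from h import *
o=telemetry.get_obs();i=cams.read_camera("wrist");cv2.imwrite("pics/w13.png",i)
print(o['tcp_pos'],o['force'],go((.5473,-.0088,.080),o).round(4))
E
```

```text
time: 14.97
tcp_pos: [0.5455, -0.0077, 0.1235]
ee_rot: [-0.444, 0.55, 0.443, 0.551]
force: [0.1, 0.4, 1.1]
width: 0.993
[ 0.54551218 -0.00767511  0.12350745] [0.12684355 0.40567868 1.11675501] [ 0.0435 -0.0019 -0.0007]
```

View pics/w13.png

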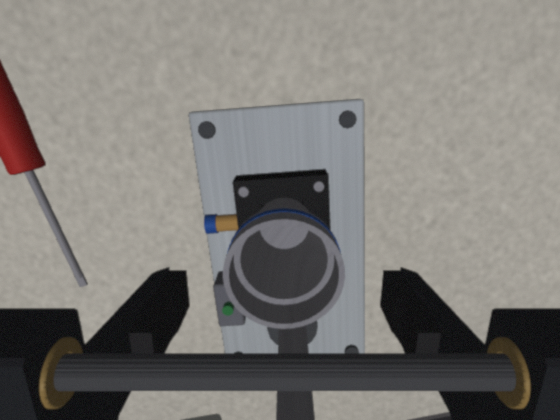

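```bash
python3 -m handwheel '[{"xyz":[0.02,-0.002,-0.0007],"delta_rot":[0,0,0],"hand":0.99},{"xyz":[0.038,-0.002,-0.0007],"delta_rot":[0,0,0],"hand":0.99},{"xyz":[0.0435,-0.002,-0.0007],"delta_rot":[0,0,0],"hand":0.99},{"xyz":[0.0435,-0.002,-0.0007],"delta_rot":[0,0,0],"hand":0.99},{"xyz":[0.0435,-0.002,-0.0007],"delta_rot":[0,0,0],"hand":0.6},{"xyz":[0.0435,-0.002,-0.0007],"delta_rot":[0,0,0],"hand":0.6},{"xyz":[0.0435,-0.002,-0.0007],"delta_rot":[0,0,0],"hand":0.5},{"xyz":[0.0435,-0.002,-0.0007],"delta_rot":[0,0,0],"hand":0.4},{"xyz":[0.0435,-0.002,-0.0007],"delta_rot":[0,0,0],"hand":0.3},{"xyz":[0.0435,-0.002,-0.0007],"delta_rot":[0,0,0],"hand":0.3},{"xyz":[0.0435,-0.002,-0.0007],"delta_rot":[0,0,0],"hand":0.3}]'
python3 - <<'E'
from h import *
o=telemetry.get_obs();print(o['tcp_pos'],o['force'].round(2),o['ft_torque'].round(2))
E
```

```text
time: 15.93
tcp_pos: [0.5467, -0.008, 0.0791]
ee_rot: [-0.444, 0.55, 0.444, 0.551]
force: [-0.3, -1.6, 4.1]
width: 0.672
[ 0.54670681 -0.00801296  0.07910486] [-0.27 -1.56  4.15] [ 0.06 -0.08 -0.03]
```

```bash
python3 -m handwheel '[{"xyz":[-0.004,0,0],"delta_rot":[0,0,0],"hand":0.3},{"xyz":[-0.010,0,0],"delta_rot":[0,0,0],"hand":0.3},{"xyz":[-0.018,0,0],"delta_rot":[0,0,0],"hand":0.3},{"xyz":[-0.035,0,0],"delta_rot":[0,0,0],"hand":0.3},{"xyz":[-0.065,0,0],"delta_rot":[0,0,0],"hand":0.3},{"xyz":[-0.095,0,0],"delta_rot":[0,0,0],"hand":0.3},{"xyz":[-0.12,0,0],"delta_rot":[0,0,0],"hand":0.3},{"xyz":[-0.125,0,0],"delta_rot":[0,0,0],"hand":0.3},{"xyz":[-0.125,0,0],"delta_rot":[0,0,0],"hand":0.3}]'
python3 - <<'E'
from h import *
o=telemetry.get_obs();print(o['tcp_pos'],o['force'].round(2),o['ft_torque'].round(2))
cv2.imwrite("pics/w14.png",cams.read_camera("wrist")); s=cams.read_camera("scene");cv2.imwrite("pics/s14.png",s);crop(s,200,120,340,260,5,"pics/s14c.png")
t=cams.read_camera("top");crop(t,160,140,250,280,5,"pics/t14.png")
print(go((.570,.3185,.205),o).round(4))
E
```

```text
time: 16.68
tcp_pos: [0.5472, -0.008, 0.2055]
ee_rot: [-0.445, 0.549, 0.443, 0.551]
force: [0.3, -0.0, -5.5]
width: 0.673
[ 0.54723018 -0.0079777   0.20546288] [ 0.33 -0.03 -5.53] [ 0.05 -0.17 -0.01]
[0.0005 0.0467 0.3239]
```

View pics/s14c.png

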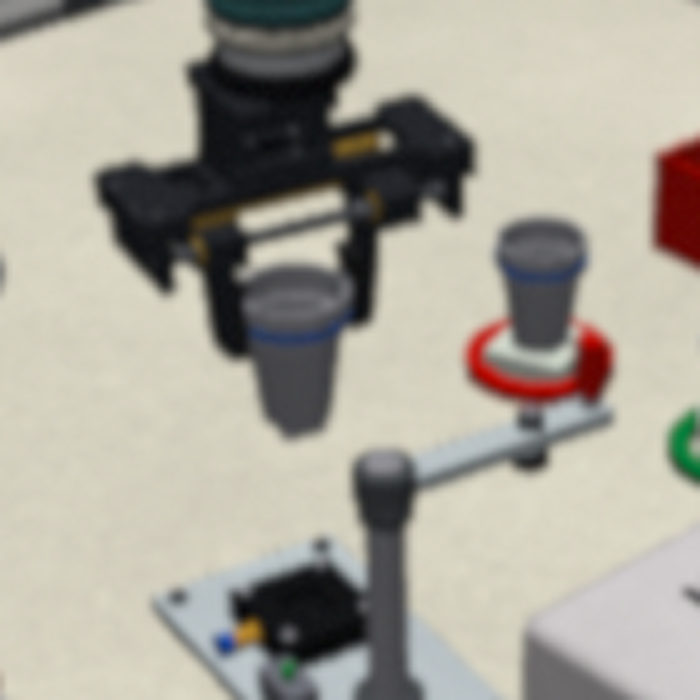

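View pics/w14.png

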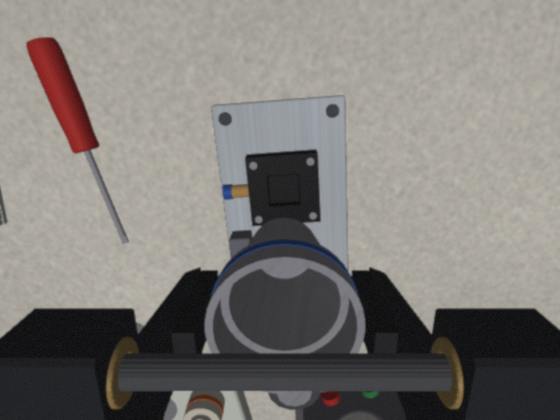

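The bowl hangs upright in the gripper (scene crop 295,350), the nest is empty, and the held weight is about 5.5 N. Carrying it to the green stand, high first for a look.

```bash
python3 -m handwheel '[{"xyz":[-0.025,0.002,0.015],"delta_rot":[0,0,0],"hand":0.3},{"xyz":[-0.05,0.008,0.05],"delta_rot":[0,0,0],"hand":0.3},{"xyz":[-0.075,0.013,0.085],"delta_rot":[0,0,0],"hand":0.3},{"xyz":[-0.075,0.018,0.122],"delta_rot":[0,0,0],"hand":0.3},{"xyz":[-0.075,0.023,0.158],"delta_rot":[0,0,0],"hand":0.3},{"xyz":[-0.075,0.029,0.195],"delta_rot":[0,0,0],"hand":0.3},{"xyz":[-0.075,0.034,0.23],"delta_rot":[0,0,0],"hand":0.3},{"xyz":[-0.075,0.039,0.265],"delta_rot":[0,0,0],"hand":0.3},{"xyz":[-0.075,0.043,0.295],"delta_rot":[0,0,0],"hand":0.3},{"xyz":[-0.075,0.0467,0.318],"delta_rot":[0,0,0],"hand":0.3},{"xyz":[-0.075,0.0467,0.324],"delta_rot":[0,0,0],"hand":0.3},{"xyz":[-0.075,0.0467,0.324],"delta_rot":[0,0,0],"hand":0.3}]'
python3 -m handwheel '[{"xyz":[0,0,0],"delta_rot":[0,0,0],"hand":0.3},{"xyz":[0,0,0],"delta_rot":[0,0,0],"hand":0.3},{"xyz":[0,0,0],"delta_rot":[0,0,0],"hand":0.3}]'
python3 - <<'E'
from h import *
o=telemetry.get_obs();i=cams.read_camera("wrist");cv2.imwrite("pics/w15.png",i);crop(i,220,120,350,250,5,"pics/w15c.png")
print(o['tcp_pos'],o['force'].round(2));print(proj("wrist",(.570,.3185,.097),o),proj("wrist",(.5695,.3185,.02),o))
E
```

```text
time: 17.83
tcp_pos: [0.5675, 0.3199, 0.2746]
ee_rot: [-0.444, 0.551, 0.445, 0.548]
force: [0.3, -0.4, -4.8]
width: 0.675
time: 18.08
tcp_pos: [0.5686, 0.3171, 0.2775]
ee_rot: [-0.444, 0.551, 0.444, 0.55]
force: [1.2, -0.1, -4.7]
width: 0.673
[0.56861964 0.31705378 0.27749318] [ 1.17 -0.1  -4.71]
(np.float64(286.9557570480937), np.float64(189.74623105494095)) (np.float64(286.46959823520416), np.float64(172.32558394023107))
```

View pics/w15.png

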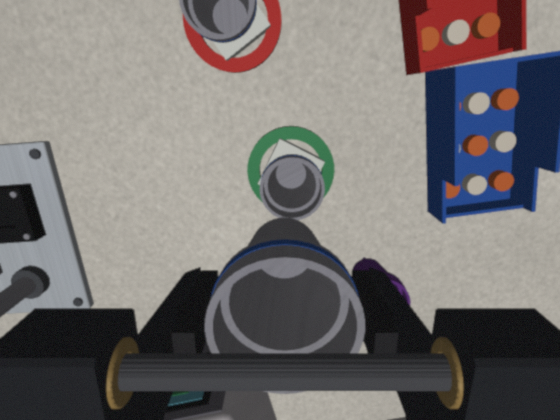

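View pics/w15c.png

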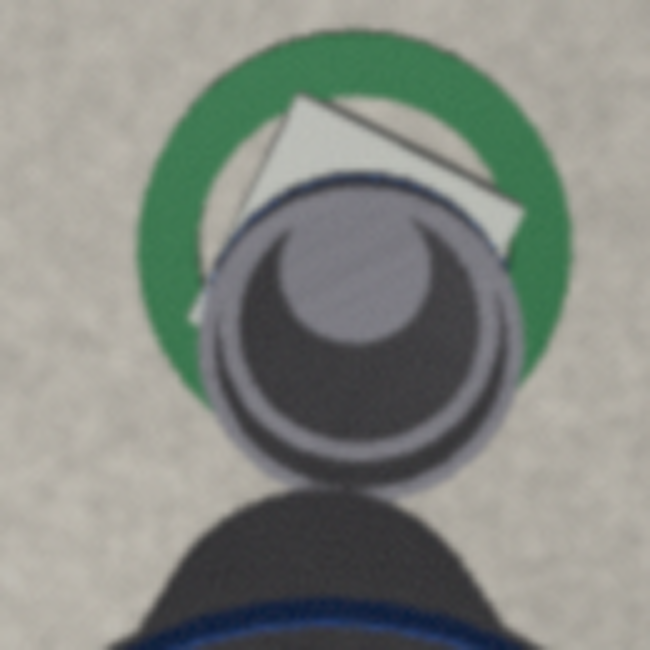

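Run:
```python
from h import *
i=cv2.imread("pics/w15.png");crop(i,195,215,375,360,4,"pics/w15d.png")
o=telemetry.get_obs()
P=plane("wrist",292.0,187.2,.097,o);print(P)
for u,v in ((200,338),(525,338),(362,180),(362,497)): print(plane("wrist",219.6+u/5,119.6+v/5,.097,o))
g=[plane("wrist",219.6+u/5,119.6+v/5,.02,o) for u,v in ((137,247),(573,247),(355,30))];print(g,(g[0]+g[1])/2,np.linalg.norm(g[0]-g[1]))
```

```text
[0.56896573 0.32371957 0.097     ]
[0.56264509 0.29457103 0.097     ]
[0.57532485 0.35304559 0.097     ]
[0.54053358 0.3296911  0.097     ]
[0.59924577 0.31735993 0.097     ]
[array([0.55682049, 0.27634277, 0.02      ]), array([0.57749841, 0.37169118, 0.02      ]), array([0.52091472, 0.3337912 , 0.02      ])] [0.56715945 0.32401698 0.02      ] 0.0975648267711023
```

View pics/w15d.png

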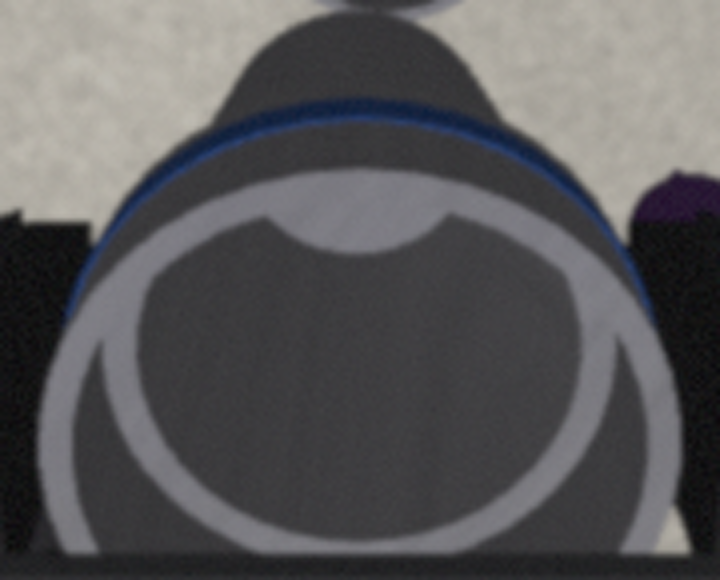

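Run:
```python
from h import *
c=cams.get_calibration("wrist");H=np.array(c["hand_eye"])
o=telemetry.get_obs();M=R.from_quat(o["ee_rot"]).as_matrix();print("tool x",M[:,0].round(4), o["tcp_pos"])
def tp(u,v,x):
    d=H[:3,:3]@np.array([(u-c["cx"])/c["fx"],-(v-c["cy"])/c["fy"],-1]); p=H[:3,3]; return p+d*(x-p[0])/d[0]
for x in (-.028,-.030,-.032):
    L,Rr,F=tp(194.6+37/4,214.6+440/4,x),tp(194.6+683/4,214.6+440/4,x),tp(194.6+360/4,214.6+170/4,x)
    print(x,"mid",((L+Rr)/2).round(4),"width",np.linalg.norm(L-Rr).round(4),"far->c",(F[1]-.030).round(4))
print("passed in tool",(M.T@(np.array([.56897,.3237,.097])-o["tcp_pos"])).round(4))
print("nest/fixture check: bowl seen in w12/13 vs TCP at grip .5467,-.0080")
```

```text
tool x [-5.e-04 -6.e-04 -1.e+00] [0.56876132 0.31717327 0.27786324]
-0.028 mid [-0.028  -0.0006 -0.0004] width 0.0613 far->c -0.0025
-0.03 mid [-0.03    0.0008 -0.0004] width 0.0603 far->c -0.0016
-0.032 mid [-0.032   0.0022 -0.0004] width 0.0593 far->c -0.0007
passed in tool [0.1809 0.0011 0.0065]
nest/fixture check: bowl seen in w12/13 vs TCP at grip .5467,-.0080
```

The wrist view shows the passed bowl's rim centre at (292,187), measured 60 mm wide, sitting 6.8 mm further along the jaw than the held bowl. Shift and descend partway.

```bash
python3 -m handwheel '[{"xyz":[0.01,0.001,0.0068],"delta_rot":[0,0,0],"hand":0.3},{"xyz":[0.035,0.001,0.0068],"delta_rot":[0,0,0],"hand":0.3},{"xyz":[0.065,0.001,0.0068],"delta_rot":[0,0,0],"hand":0.3},{"xyz":[0.095,0.001,0.0068],"delta_rot":[0,0,0],"hand":0.3},{"xyz":[0.11,0.001,0.0068],"delta_rot":[0,0,0],"hand":0.3},{"xyz":[0.113,0.001,0.0068],"delta_rot":[0,0,0],"hand":0.3},{"xyz":[0.113,0.001,0.0068],"delta_rot":[0,0,0],"hand":0.3},{"xyz":[0.113,0.001,0.0068],"delta_rot":[0,0,0],"hand":0.3}]'
python3 - <<'E'
from h import *
o=telemetry.get_obs();print(o['tcp_pos'],o['force'].round(2))
s=cams.read_camera("scene");crop(s,285,110,425,230,5,"pics/s16.png");t=cams.read_camera("top");crop(t,150,140,270,260,5,"pics/t16.png")
i=cams.read_camera("wrist");cv2.imwrite("pics/w16.png",i)
M=R.from_quat(o["ee_rot"]).as_matrix();print(M[:,0].round(4))
E
```

```text
time: 18.8
tcp_pos: [0.5699, 0.3257, 0.1661]
ee_rot: [-0.444, 0.55, 0.444, 0.551]
force: [0.7, -0.2, -3.5]
width: 0.675
[0.56992329 0.3257386  0.1660856 ] [ 0.73 -0.23 -3.52]
[ 1.5e-03  8.0e-04 -1.0e+00]
```

View pics/s16.png

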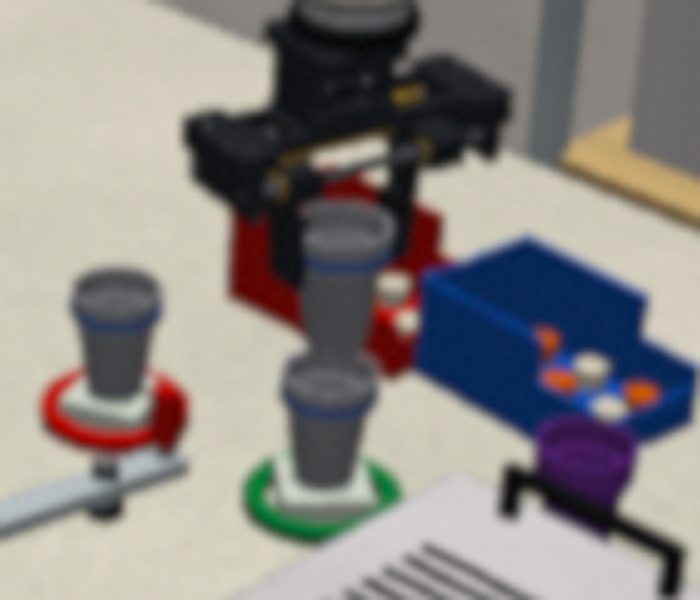

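View pics/w16.png

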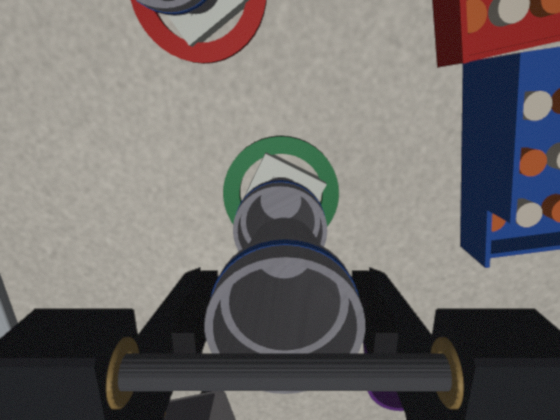

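```bash
python3 -m handwheel '[{"xyz":[0,0,0],"delta_rot":[0,0,0],"hand":0.3},{"xyz":[0,0,0],"delta_rot":[0,0,0],"hand":0.3},{"xyz":[0,0,0],"delta_rot":[0,0,0],"hand":0.3}]'
python3 - <<'E'
from h import *
o=telemetry.get_obs();print(o['tcp_pos'],o['force'].round(2))
i=cams.read_camera("wrist");crop(i,195,165,375,315,4,"pics/w17.png")
s=cams.read_camera("scene");crop(s,320,130,390,230,7,"pics/s17.png")
a=np.array(proj("scene",(.569,.3237,.195)));b=np.array(proj("scene",(.569,.3237,.097)));print(a,b,"px per vertical",a-b)
M=R.from_quat(o["ee_rot"]).as_matrix();print(M[:,0].round(4))
E
```

```text
time: 19.2
tcp_pos: [0.5695, 0.3257, 0.166]
ee_rot: [-0.444, 0.55, 0.444, 0.551]
force: [-1.6, 0.1, -4.9]
width: 0.673
[0.56953612 0.32570259 0.16599566] [-1.62  0.06 -4.87]
[352.18690522 154.15892882] [350.38311384 182.9256118 ] px per vertical [  1.80379138 -28.76668298]
[ 1.2e-03  6.0e-04 -1.0e+00]
```

View pics/w17.png

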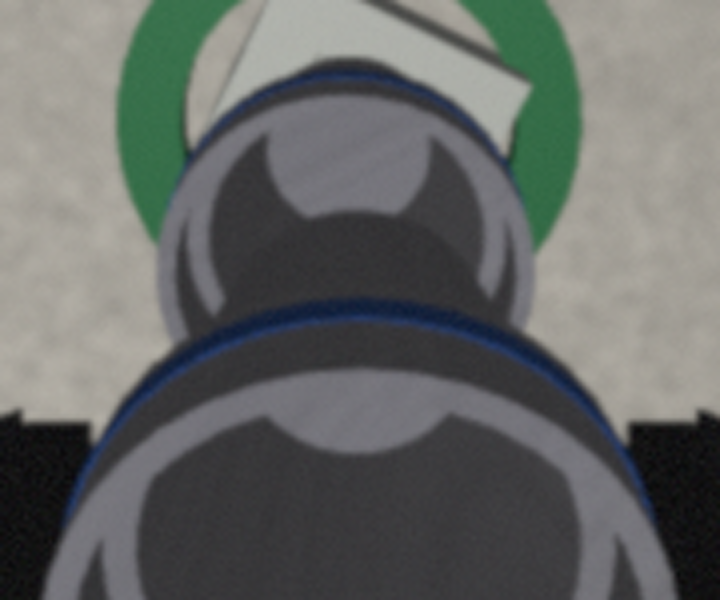

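View pics/s17.png

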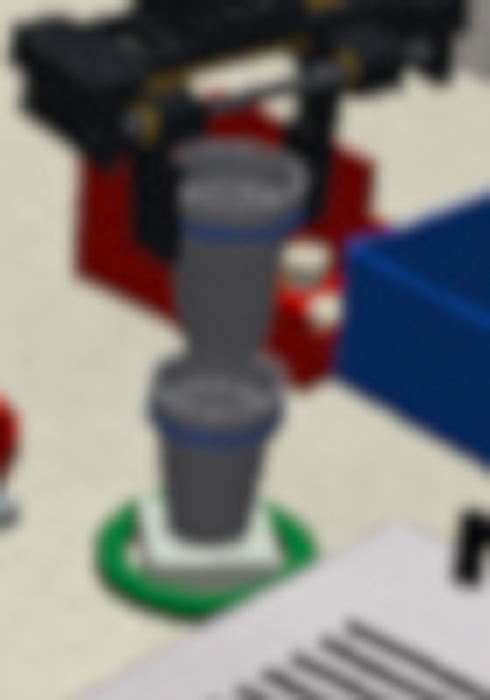

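Run:
```python
from h import *
c=cams.get_calibration("wrist");H=np.array(c["hand_eye"])
o=telemetry.get_obs()
def tp(u,v,x):
    d=H[:3,:3]@np.array([(u-c["cx"])/c["fx"],-(v-c["cy"])/c["fy"],-1]); p=H[:3,3]; return p+d*(x-p[0])/d[0]
f=lambda u,v,x: tp(194.6+u/4,164.6+v/4,x)
for x in (.067,.069,.071):
  L,Rr,F=f(157,262,x),f(537,262,x),f(347,92,x)
  print(x,((L+Rr)/2).round(4),np.linalg.norm(L-Rr),"far->c",F[1]-.030)
x=-.030
L,Rr,F=f(37,640,x),f(683,640,x),f(360,370,x);print("held",((L+Rr)/2).round(4),"far->c",F[1]-.03)
# foot edge of held: bottom end
```

```text
0.067 [ 0.067   0.0019 -0.0024] 0.05930368070586925 far->c -0.0008595887446655667
0.069 [ 0.069   0.0011 -0.0024] 0.05985935483561599 far->c -0.0013582681937156366
0.071 [ 0.071   0.0004 -0.0024] 0.06041502896536274 far->c -0.0018569476427656995
held [-0.03    0.0008 -0.0004] far->c -0.001616425681679197
```

The two views roughly agree: wrist says the held bowl is 2 mm too far left, scene about 4 mm along its own x. I correct by -3 mm along the jaw and descend into the mouth.

```bash
python3 -m handwheel '[{"xyz":[0,0.0005,-0.003],"delta_rot":[0,0,0],"hand":0.3},{"xyz":[0.006,0.0005,-0.003],"delta_rot":[0,0,0],"hand":0.3},{"xyz":[0.016,0.0005,-0.003],"delta_rot":[0,0,0],"hand":0.3},{"xyz":[0.026,0.0005,-0.003],"delta_rot":[0,0,0],"hand":0.3},{"xyz":[0.033,0.0005,-0.003],"delta_rot":[0,0,0],"hand":0.3},{"xyz":[0.036,0.0005,-0.003],"delta_rot":[0,0,0],"hand":0.3},{"xyz":[0.036,0.0005,-0.003],"delta_rot":[0,0,0],"hand":0.3},{"xyz":[0.036,0.0005,-0.003],"delta_rot":[0,0,0],"hand":0.3}]'
python3 - <<'E'
from h import *
o=telemetry.get_obs();print(o['tcp_pos'],o['force'].round(2),o['ft_torque'].round(2))
i=cams.read_camera("wrist");crop(i,195,165,375,315,4,"pics/w18.png")
s=cams.read_camera("scene");crop(s,320,130,390,230,7,"pics/s18.png")
E
```

```text
time: 19.97
tcp_pos: [0.5678, 0.3226, 0.1284]
ee_rot: [-0.444, 0.551, 0.444, 0.55]
force: [0.1, -1.0, -4.3]
width: 0.67
[0.56779544 0.3225595  0.12844083] [ 0.09 -1.04 -4.28] [ 0.07 -0.15  0.01]
```

View pics/w18.png

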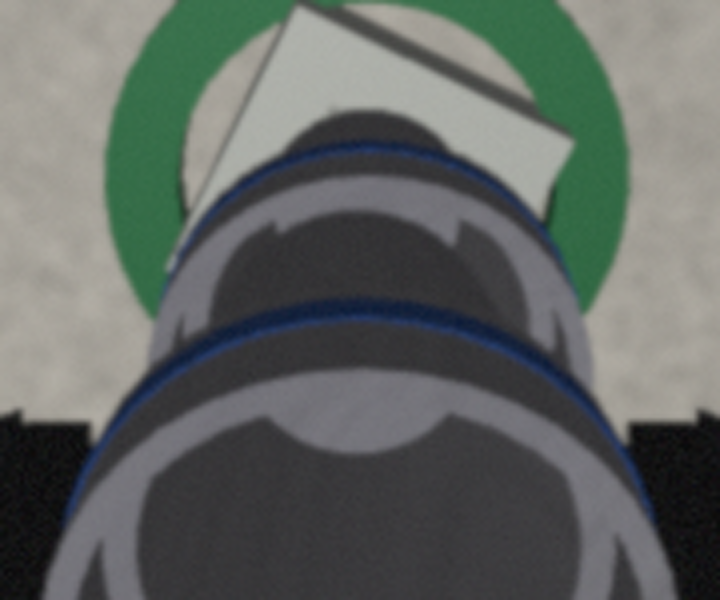

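View pics/s18.png

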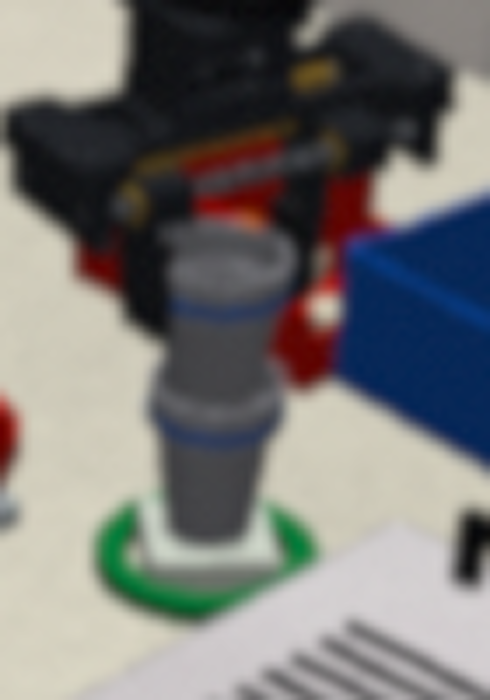

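Run:
```python
from h import *
c=cams.get_calibration("wrist");H=np.array(c["hand_eye"])
def tp(u,v,x):
    d=H[:3,:3]@np.array([(u-c["cx"])/c["fx"],-(v-c["cy"])/c["fy"],-1]); p=H[:3,3]; return p+d*(x-p[0])/d[0]
f=lambda u,v,x: tp(194.6+u/4,164.6+v/4,x)
x=.0315
L,Rr,F=f(150,370,x),f(593,370,x),f(371,175,x)
print(((L+Rr)/2).round(4),np.linalg.norm(L-Rr),"far->c",F[1]-.030)
o=telemetry.get_obs();print(o['tcp_pos'],o['force'].round(2))
```

```text
[ 0.0315 -0.0001  0.0012] 0.05912210947808455 far->c -0.002880429613353004
[0.56847795 0.32290265 0.12955735] [ 0.06 -0.41 -3.99]
```

Wrist says +1.6 mm and scene says -2 mm, so the error is within about 1 mm. I apply a small +0.8 mm correction and continue slowly.

```bash
python3 -m handwheel '[{"xyz":[0.004,-0.0005,0.0008],"delta_rot":[0,0,0],"hand":0.3},{"xyz":[0.010,-0.0005,0.0008],"delta_rot":[0,0,0],"hand":0.3},{"xyz":[0.015,-0.0005,0.0008],"delta_rot":[0,0,0],"hand":0.3},{"xyz":[0.020,-0.0005,0.0008],"delta_rot":[0,0,0],"hand":0.3},{"xyz":[0.022,-0.0005,0.0008],"delta_rot":[0,0,0],"hand":0.3},{"xyz":[0.022,-0.0005,0.0008],"delta_rot":[0,0,0],"hand":0.3}]'
python3 -c "
from h import *
o=telemetry.get_obs();print(o['tcp_pos'],o['force'].round(2),o['ft_torque'].round(2))"
python3 -m handwheel '[{"xyz":[0.002,0,0],"delta_rot":[0,0,0],"hand":0.3},{"xyz":[0.004,0,0],"delta_rot":[0,0,0],"hand":0.3},{"xyz":[0.006,0,0],"delta_rot":[0,0,0],"hand":0.3},{"xyz":[0.006,0,0],"delta_rot":[0,0,0],"hand":0.3},{"xyz":[0.006,0,0],"delta_rot":[0,0,0],"hand":0.3}]'
python3 -c "
from h import *
o=telemetry.get_obs();print(o['tcp_pos'],o['force'].round(2),o['ft_torque'].round(2))"
```

```text
time: 20.57
tcp_pos: [0.5679, 0.3229, 0.1058]
ee_rot: [-0.444, 0.551, 0.444, 0.55]
force: [-0.5, -0.3, -5.2]
width: 0.677
[0.56793928 0.32293207 0.10577175] [-0.53 -0.33 -5.22] [ 0.02 -0.08 -0.03]
time: 20.98
tcp_pos: [0.5686, 0.3233, 0.101]
ee_rot: [-0.444, 0.55, 0.444, 0.55]
force: [0.1, -0.8, -4.1]
width: 0.672
[0.5686329  0.32328986 0.10100596] [ 0.1  -0.82 -4.11] [ 0.1  -0.12 -0.  ]
```

```bash
python3 -m handwheel '[{"xyz":[0.0015,0,0],"delta_rot":[0,0,0],"hand":0.3},{"xyz":[0.003,0,0],"delta_rot":[0,0,0],"hand":0.3},{"xyz":[0.004,0,0],"delta_rot":[0,0,0],"hand":0.3},{"xyz":[0.004,0,0],"delta_rot":[0,0,0],"hand":0.3}]'
python3 -m handwheel '[{"xyz":[0.001,0,0],"delta_rot":[0,0,0],"hand":0.3},{"xyz":[0.002,0,0],"delta_rot":[0,0,0],"hand":0.3},{"xyz":[0.002,0,0],"delta_rot":[0,0,0],"hand":0.3}]'
```

```text
time: 21.32
tcp_pos: [0.5689, 0.3235, 0.0973]
ee_rot: [-0.444, 0.55, 0.444, 0.55]
force: [0.3, 0.0, -2.9]
width: 0.68
time: 21.57
tcp_pos: [0.5698, 0.3243, 0.0965]
ee_rot: [-0.444, 0.549, 0.444, 0.551]
force: [-0.9, 1.0, 1.7]
width: 0.671
```

Slight contact pushes the tool towards +x,+y, which agrees with the wrist estimate. I shift that way and continue gently.

```bash
python3 -m handwheel '[{"xyz":[-0.001,-0.0012,0.0012],"delta_rot":[0,0,0],"hand":0.3},{"xyz":[-0.001,-0.0012,0.0012],"delta_rot":[0,0,0],"hand":0.3},{"xyz":[0.0005,-0.0012,0.0012],"delta_rot":[0,0,0],"hand":0.3},{"xyz":[0.0005,-0.0012,0.0012],"delta_rot":[0,0,0],"hand":0.3}]'
python3 -m handwheel '[{"xyz":[0.001,0,0],"delta_rot":[0,0,0],"hand":0.3},{"xyz":[0.001,0,0],"delta_rot":[0,0,0],"hand":0.3}]'
python3 -c "
from h import *
o=telemetry.get_obs();print(o['tcp_pos'],o['force'].round(2),o['ft_torque'].round(2))"
```

```text
time: 21.9
tcp_pos: [0.5713, 0.3254, 0.096]
ee_rot: [-0.444, 0.549, 0.444, 0.552]
force: [-0.3, 2.6, 4.3]
width: 0.675
time: 22.07
tcp_pos: [0.5716, 0.3256, 0.0957]
ee_rot: [-0.444, 0.549, 0.444, 0.552]
force: [-0.6, 3.0, 7.1]
width: 0.674
[0.57162618 0.32563107 0.09567227] [-0.62  3.04  7.1 ] [ 0.78 -0.09  0.05]
```

```bash
python3 -m handwheel '[{"xyz":[-0.003,0,0],"delta_rot":[0,0,0],"hand":0.3},{"xyz":[-0.003,0,0],"delta_rot":[0,0,0],"hand":0.3},{"xyz":[-0.003,0,0],"delta_rot":[0,0,0],"hand":0.3}]'
python3 - <<'E'
from h import *
o=telemetry.get_obs();print(o['tcp_pos'],o['force'].round(2),o['ft_torque'].round(2));M=R.from_quat(o["ee_rot"]).as_matrix();print(M[:,0].round(4))
i=cams.read_camera("wrist");crop(i,195,165,375,315,4,"pics/w19.png")
s=cams.read_camera("scene");crop(s,320,130,390,230,7,"pics/s19.png")
E
```

```text
time: 22.32
tcp_pos: [0.5701, 0.3241, 0.0965]
ee_rot: [-0.444, 0.55, 0.444, 0.55]
force: [-0.1, 0.7, 1.7]
width: 0.674
[0.57013956 0.32409951 0.09652764] [-0.15  0.65  1.73] [ 0.37 -0.17 -0.  ]
[ 0.e+00 -2.e-04 -1.e+00]
```

View pics/w19.png

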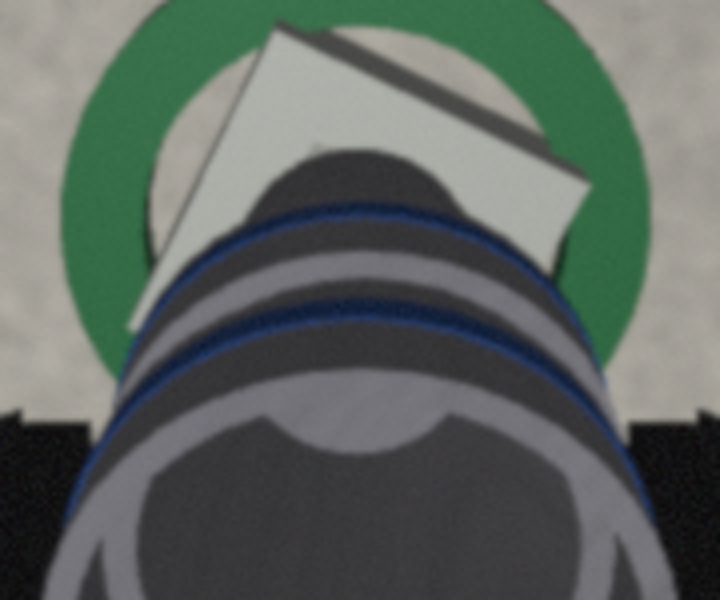

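View pics/s19.png

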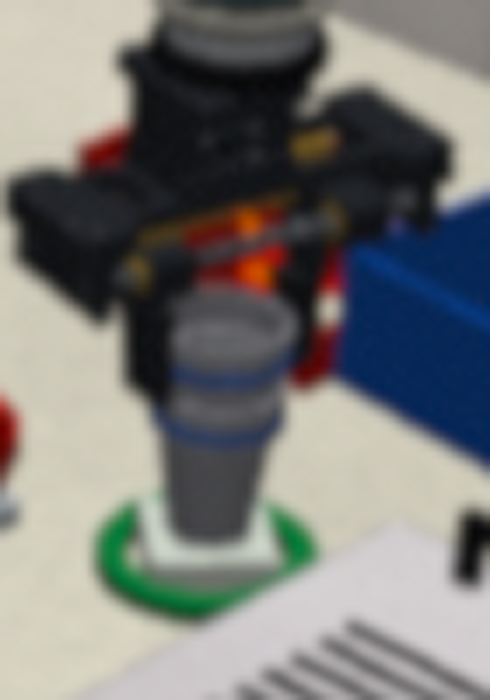

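```bash
python3 -m handwheel '[{"xyz":[-0.0005,0,0.0012],"delta_rot":[0,0,0],"hand":0.3},{"xyz":[-0.0005,0,0.0012],"delta_rot":[0,0,0],"hand":0.3},{"xyz":[0.0005,0,0.0012],"delta_rot":[0,0,0],"hand":0.3},{"xyz":[0.0015,0,0.0012],"delta_rot":[0,0,0],"hand":0.3}]'
python3 -c "
from h import *
o=telemetry.get_obs();print(o['tcp_pos'],o['force'].round(2),o['ft_torque'].round(2))"
python3 -m handwheel '[{"xyz":[0,0,0],"delta_rot":[0,0,0],"hand":0.3}]'
python3 -c "
from h import *
o=telemetry.get_obs();print(o['tcp_pos'],o['force'].round(2),o['ft_torque'].round(2))"
```

```text
time: 22.75
tcp_pos: [0.5711, 0.3259, 0.0958]
ee_rot: [-0.444, 0.55, 0.444, 0.551]
force: [-0.1, 1.4, 5.9]
width: 0.676
[0.57107242 0.32590541 0.09576793] [-0.09  1.42  5.85] [ 0.44 -0.18 -0.03]
time: 22.83
tcp_pos: [0.571, 0.3259, 0.0958]
ee_rot: [-0.444, 0.55, 0.444, 0.551]
force: [0.0, 0.9, 4.4]
width: 0.67
[0.5710255  0.32590122 0.09583767] [0.04 0.93 4.38] [ 0.4  -0.2  -0.02]
```

The stop at z=0.0958 fits the fingertips reaching 10 mm below the collar and meeting the passed bowl's rim (0.097), and lateral shifts don't change it. I'll measure the remaining gap and centring before letting it settle.

```bash
python3 -m handwheel '[{"xyz":[-0.0025,0.0008,-0.002],"delta_rot":[0,0,0],"hand":0.3},{"xyz":[-0.0025,0.0008,-0.002],"delta_rot":[0,0,0],"hand":0.3},{"xyz":[-0.0025,0.0008,-0.002],"delta_rot":[0,0,0],"hand":0.3},{"xyz":[-0.0025,0.0008,-0.002],"delta_rot":[0,0,0],"hand":0.3}]'
python3 - <<'E'
from h import *
o=telemetry.get_obs();print(o['tcp_pos'],o['force'].round(2),o['ft_torque'].round(2))
i=cams.read_camera("wrist");crop(i,195,165,375,315,4,"pics/w20.png")
s=cams.read_camera("scene");crop(s,320,130,390,230,7,"pics/s20.png")
a=np.array(proj("scene",(.57,.324,.101)));b=np.array(proj("scene",(.57,.324,.077)));print((a-b)*7)
E
```

```text
time: 23.17
tcp_pos: [0.5689, 0.3234, 0.0971]
ee_rot: [-0.444, 0.551, 0.444, 0.55]
force: [-0.1, 0.4, -1.5]
width: 0.678
[0.56894523 0.3233578  0.09711531] [-0.14  0.37 -1.5 ] [ 0.3  -0.29 -0.05]
[  2.99563896 -47.50311596]
```

View pics/w20.png

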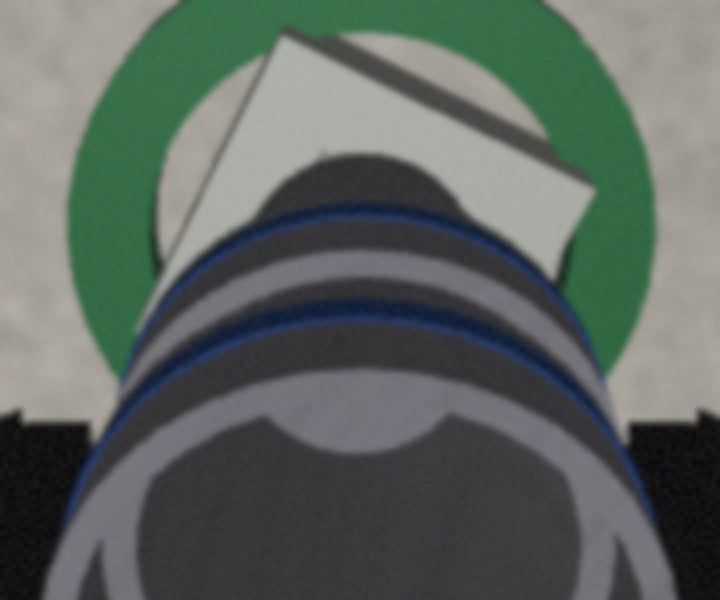

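View pics/s20.png

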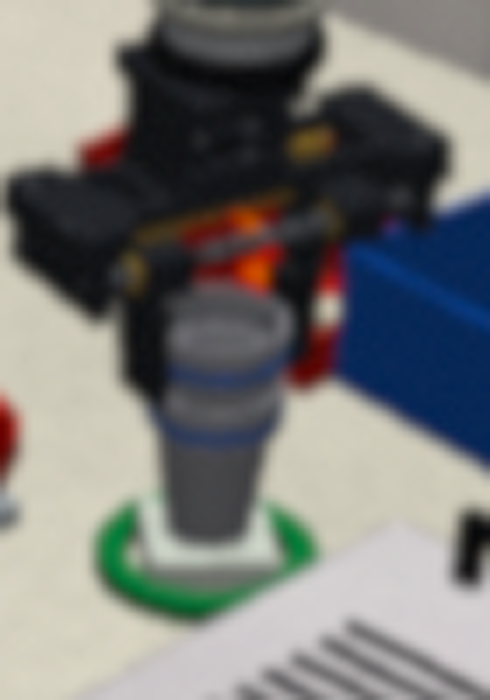

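Still about 28 mm between bands (seated 21–25), so only 3–6 mm to settle, below the 10 mm limit. I open gradually.

```bash
python3 -m handwheel '[{"xyz":[0,0,0],"delta_rot":[0,0,0],"hand":0.69},{"xyz":[0,0,0],"delta_rot":[0,0,0],"hand":0.70},{"xyz":[0,0,0],"delta_rot":[0,0,0],"hand":0.71},{"xyz":[0,0,0],"delta_rot":[0,0,0],"hand":0.73},{"xyz":[0,0,0],"delta_rot":[0,0,0],"hand":0.76},{"xyz":[0,0,0],"delta_rot":[0,0,0],"hand":0.8},{"xyz":[0,0,0],"delta_rot":[0,0,0],"hand":0.9},{"xyz":[0,0,0],"delta_rot":[0,0,0],"hand":0.99},{"xyz":[0,0,0],"delta_rot":[0,0,0],"hand":0.99}]'
python3 - <<'E'
from h import *
o=telemetry.get_obs();print(o['tcp_pos'],o['force'].round(2),o['ft_torque'].round(2))
i=cams.read_camera("wrist");cv2.imwrite("pics/w21.png",i)
s=cams.read_camera("scene");crop(s,320,130,390,230,7,"pics/s21.png")
E
```

```text
time: 24.02
tcp_pos: [0.5692, 0.3236, 0.0976]
ee_rot: [-0.444, 0.55, 0.444, 0.55]
force: [-0.5, -0.1, 0.4]
width: 0.984
[0.56916159 0.32364163 0.09762494] [-0.53 -0.06  0.39] [ 0.03 -0.14 -0.02]
```

View pics/w21.png

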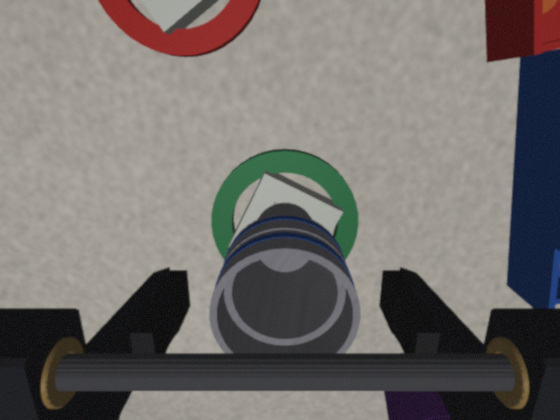

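View pics/s21.png

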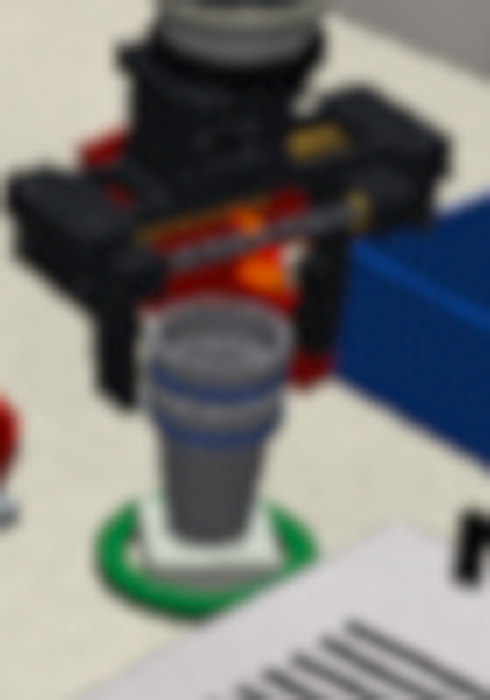

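The bowl dropped in and centred: bands at (216,385) and (217,430) of the crop, about 22 mm apart. Retreat up and inspect.

```bash
python3 -m handwheel '[{"xyz":[-0.02,0,0],"delta_rot":[0,0,0],"hand":0.99},{"xyz":[-0.055,0,0],"delta_rot":[0,0,0],"hand":0.99},{"xyz":[-0.08,0,0],"delta_rot":[0,0,0],"hand":0.99},{"xyz":[-0.09,0,0],"delta_rot":[0,0,0],"hand":0.99},{"xyz":[-0.09,0,0],"delta_rot":[0,0,0],"hand":0.99},{"xyz":[-0.09,0,0],"delta_rot":[0,0,0],"hand":0.99}]'
python3 - <<'E'
from h import *
o=telemetry.get_obs();print(o['tcp_pos'],o['force'].round(2))
i=cams.read_camera("wrist");cv2.imwrite("pics/w22.png",i);crop(i,220,150,350,280,5,"pics/w22c.png")
s=cams.read_camera("scene");cv2.imwrite("pics/s22.png",s);crop(s,325,160,385,225,10,"pics/s22c.png")
for z in (.011+.086,.011+.086+.021,.011+.086+.025): print(z,proj("scene",(.5695,.324,z)), proj("wrist",(.5695,.324,z),o))
E
```

```text
time: 24.62
tcp_pos: [0.5692, 0.3237, 0.1875]
ee_rot: [-0.444, 0.55, 0.444, 0.551]
force: [-0.2, -0.3, 0.2]
width: 0.99
[0.56921788 0.32365818 0.18752445] [-0.19 -0.32  0.18]
0.09699999999999999 (np.float64(350.57084211914906), np.float64(182.95497588975215)) (np.float64(285.59070008299733), np.float64(220.7976565561177))
0.118 (np.float64(350.9489435824422), np.float64(176.94586567683993)) (np.float64(285.7155263250181), np.float64(231.7314365490204))
0.122 (np.float64(351.0215539516577), np.float64(175.79187989901138)) (np.float64(285.74178261502016), np.float64(234.03127746119077))
```

View pics/w22c.png

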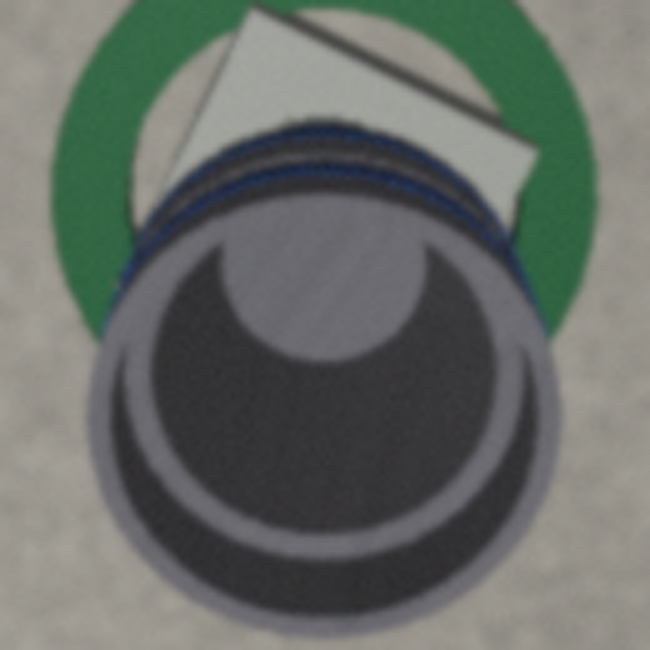

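View pics/s22c.png

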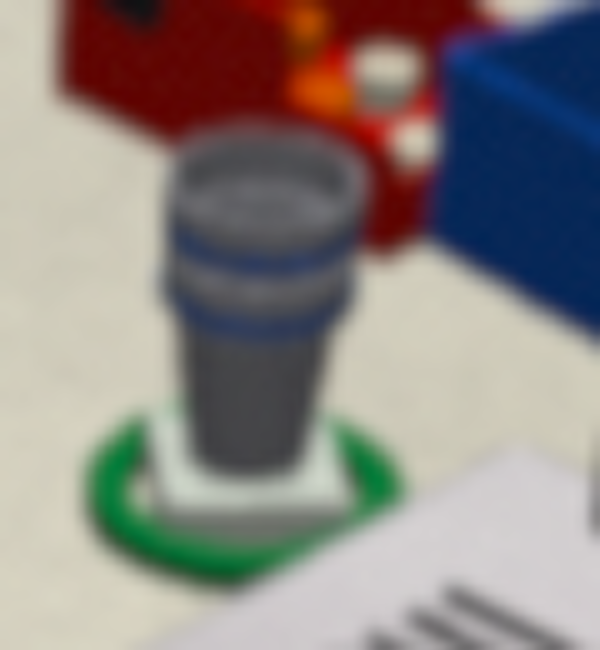

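The bands are 6.3 px apart, about 22 mm of nesting, upright and concentric. I'll confirm with one light symmetric touch on the rim, fingers 56 mm apart and about 5 N.

```bash
python3 -m handwheel '[{"xyz":[0.0,0,0.0005],"delta_rot":[0,0,0],"hand":0.62},{"xyz":[0.01,0,0.0005],"delta_rot":[0,0,0],"hand":0.62},{"xyz":[0.03,0,0.0005],"delta_rot":[0,0,0],"hand":0.62},{"xyz":[0.05,0,0.0005],"delta_rot":[0,0,0],"hand":0.62},{"xyz":[0.058,0,0.0005],"delta_rot":[0,0,0],"hand":0.62},{"xyz":[0.06,0,0.0005],"delta_rot":[0,0,0],"hand":0.62},{"xyz":[0.06,0,0.0005],"delta_rot":[0,0,0],"hand":0.62},{"xyz":[0.06,0,0.0005],"delta_rot":[0,0,0],"hand":0.62}]'
python3 -m handwheel '[{"xyz":[0.001,0,0],"delta_rot":[0,0,0],"hand":0.62},{"xyz":[0.002,0,0],"delta_rot":[0,0,0],"hand":0.62},{"xyz":[0.003,0,0],"delta_rot":[0,0,0],"hand":0.62},{"xyz":[0.003,0,0],"delta_rot":[0,0,0],"hand":0.62}]'
```

```text
time: 25.38
tcp_pos: [0.5696, 0.3243, 0.1279]
ee_rot: [-0.444, 0.55, 0.444, 0.55]
force: [0.4, -0.0, 0.1]
width: 0.617
time: 25.72
tcp_pos: [0.5695, 0.3243, 0.1251]
ee_rot: [-0.444, 0.55, 0.444, 0.551]
force: [0.2, 0.1, 0.8]
width: 0.623
```

```bash
python3 -m handwheel '[{"xyz":[0.001,0,0],"delta_rot":[0,0,0],"hand":0.62},{"xyz":[0.002,0,0],"delta_rot":[0,0,0],"hand":0.62},{"xyz":[0.002,0,0],"delta_rot":[0,0,0],"hand":0.62}]'
python3 -m handwheel '[{"xyz":[0.001,0,0],"delta_rot":[0,0,0],"hand":0.62},{"xyz":[0.001,0,0],"delta_rot":[0,0,0],"hand":0.62}]'
python3 -m handwheel '[{"xyz":[0.001,0,0],"delta_rot":[0,0,0],"hand":0.62},{"xyz":[0.001,0,0],"delta_rot":[0,0,0],"hand":0.62}]'
```

```text
time: 25.97
tcp_pos: [0.5692, 0.3241, 0.1224]
ee_rot: [-0.444, 0.55, 0.444, 0.55]
force: [0.6, 0.4, -0.1]
width: 0.618
time: 26.13
tcp_pos: [0.5692, 0.3241, 0.1214]
ee_rot: [-0.444, 0.55, 0.444, 0.55]
force: [0.3, 0.3, -0.3]
width: 0.619
time: 26.3
tcp_pos: [0.5692, 0.3241, 0.1204]
ee_rot: [-0.444, 0.55, 0.444, 0.55]
force: [-0.3, -0.8, 0.3]
width: 0.617
```

```bash
for k in 1; do python3 -m handwheel '[{"xyz":[0.001,0,0],"delta_rot":[0,0,0],"hand":0.62},{"xyz":[0.001,0,0],"delta_rot":[0,0,0],"hand":0.62}]'; done
python3 -m handwheel '[{"xyz":[0.001,0,0],"delta_rot":[0,0,0],"hand":0.62},{"xyz":[0.001,0,0],"delta_rot":[0,0,0],"hand":0.62}]'
```

```text
time: 26.47
tcp_pos: [0.5693, 0.3242, 0.1196]
ee_rot: [-0.444, 0.55, 0.444, 0.55]
force: [-0.0, -0.3, 0.4]
width: 0.618
time: 26.63
tcp_pos: [0.5696, 0.3242, 0.1195]
ee_rot: [-0.444, 0.55, 0.444, 0.551]
force: [-1.3, -1.1, 3.5]
width: 0.621
```

Contact at z=0.1195 gives 22.5 mm of nesting, inside 21–25. One last nudge to about 5 N, then clear off.

```bash
python3 -m handwheel '[{"xyz":[0.0005,0,0],"delta_rot":[0,0,0],"hand":0.62},{"xyz":[0.0005,0,0],"delta_rot":[0,0,0],"hand":0.62}]'
python3 -m handwheel '[{"xyz":[-0.01,0,0],"delta_rot":[0,0,0],"hand":0.62},{"xyz":[-0.04,0,0],"delta_rot":[0,0,0],"hand":0.62},{"xyz":[-0.08,0,0],"delta_rot":[0,0,0],"hand":0.62},{"xyz":[-0.12,0,0],"delta_rot":[0,0,0],"hand":0.62},{"xyz":[-0.15,0,0],"delta_rot":[0,0,0],"hand":0.62},{"xyz":[-0.15,0,0],"delta_rot":[0,0,0],"hand":0.62}]'
python3 -m handwheel '[{"xyz":[0,0.08,-0.12],"delta_rot":[0,0,0],"hand":0.62},{"xyz":[0,0.08,-0.12],"delta_rot":[0,0,0],"hand":0.62},{"xyz":[0,0.08,-0.12],"delta_rot":[0,0,0],"hand":0.62},{"xyz":[0,0.08,-0.12],"delta_rot":[0,0,0],"hand":0.62},{"xyz":[0,0.08,-0.12],"delta_rot":[0,0,0],"hand":0.62},{"xyz":[0,0.08,-0.12],"delta_rot":[0,0,0],"hand":0.62}]'
python3 - <<'E'
from h import *
o=telemetry.get_obs();print(o['tcp_pos'],o['force'].round(2),o['time'])
s=cams.read_camera("scene");cv2.imwrite("pics/s30.png",s);crop(s,325,160,385,225,10,"pics/s30c.png");cv2.imwrite("pics/t30.png",cams.read_camera("top"))
E
```

```text
time: 26.8
tcp_pos: [0.5699, 0.3242, 0.1195]
ee_rot: [-0.444, 0.55, 0.444, 0.551]
force: [-1.3, -1.8, 6.5]
width: 0.621
time: 27.3
tcp_pos: [0.5729, 0.3261, 0.278]
ee_rot: [-0.445, 0.545, 0.443, 0.555]
force: [0.5, 0.1, 1.3]
width: 0.621
time: 27.8
tcp_pos: [0.4655, 0.2235, 0.2684]
ee_rot: [-0.444, 0.55, 0.444, 0.551]
force: [-0.1, -0.4, -0.5]
width: 0.62
[0.46549736 0.2234664  0.26836192] [-0.07 -0.41 -0.49] 27.8
```

View pics/s30.png

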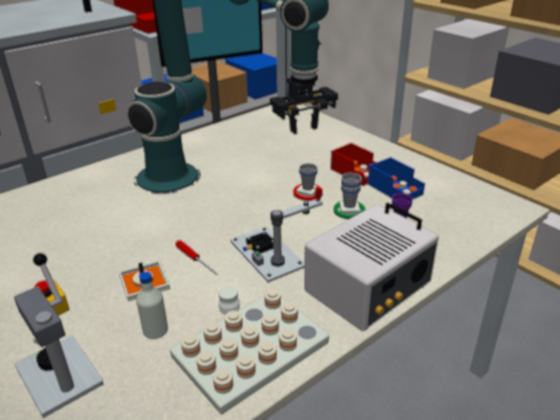

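View pics/s30c.png

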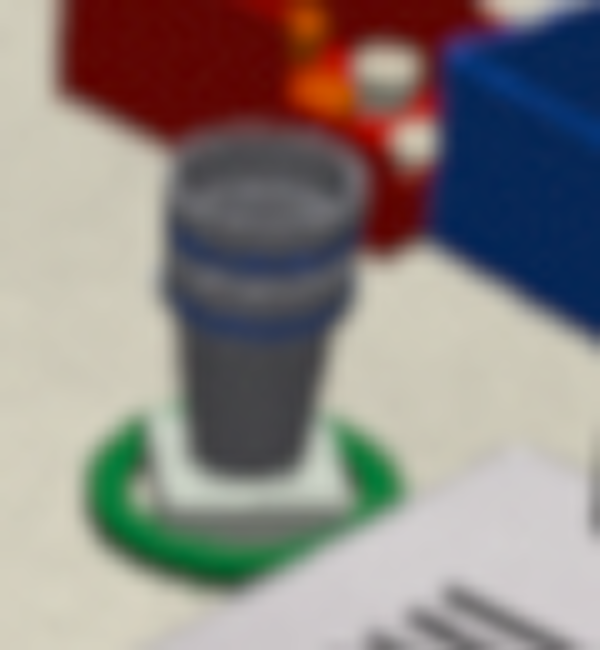

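View pics/t30.png

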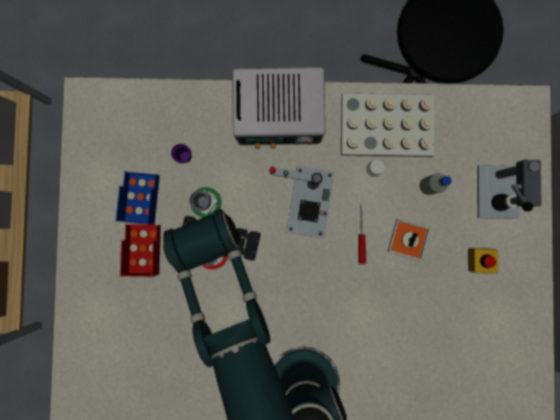

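Everything is in place: plug upright in the tray (top 411,239), bowls nested on the green stand (scene 350,190), red bowl untouched, keeper knob aside (top 272,170).

```bash
python3 -m handwheel '[{"xyz":[0,0,0],"delta_rot":[0,0,0],"hand":0.62},{"xyz":[0,0,0],"delta_rot":[0,0,0],"hand":0.62},{"xyz":[0,0,0],"delta_rot":[0,0,0],"hand":0.62}]'; python3 -c "
from h import *
from bench import order
k=plane('top',272,170,.208);print(k, 172.1-np.degrees(np.arctan2(k[1]+.0225,k[0]-.6365)))
print(order.job_done())"
```

```text
time: 28.15
tcp_pos: [0.4663, 0.2244, 0.2678]
ee_rot: [-0.444, 0.55, 0.444, 0.55]
force: [-0.5, -0.4, -0.4]
width: 0.62
[0.65297385 0.10513463 0.208     ] 89.45452717789014
the job is handed in; nothing more can be done
None
```

The job is done and handed in at about 28 s. The interface reports no verdict, so this rests on my own last checks.

- **Keeper arm:** I swung it aside to about 1.56 rad, just short of the 1.65 stop.
- **Plug:** I worked it out with back-and-forth twists at about 3 N of pull, and the bowl stayed in its nest. The plug stands upright near the middle of the tray.
- **Bowl:** It is nested upright in the passed bowl on the green stand. A touch on its rim put its underside 22.5 mm above the passed bowl's underside, within the 21–25 mm expected. The final push was about 6.5 N.
- **Everything else:** The rejected bowl and the other things look unmoved in the last pictures. The gripper is clear and the wrist force is near zero.

**Fingers met the passed bowl's rim:** I had gripped the bowl low enough for the fingertips to reach it while lowering. That pressed on it with up to about 12 N, so I let the bowl settle the last 3–6 mm on its own.

**Camera views disagreed:** Before the insertion, the wrist and scene views disagreed by 2–4 mm on centring. The nested bowl then settled centred in both views.

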